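# Clear the slide gauge's run and check the slide at its mark

## Robot

A 6-joint arm with a two-finger parallel gripper is mounted at the origin on the work surface. World frame = base frame: x ahead of the robot, y to its left, z up, the work surface at z = 0. Lengths are in m, angles in rad, forces in N, time in s.
With the tool pointing down it reaches from about 0.4 to 0.925 m from the base axis. Payload 3.4 kg.
Tool frame: the origin (TCP) lies on the centre line of the jaws, within the pads' length; the fingertips stand 8 mm ahead of it and the grasp point (between the pads) lies 11 mm behind it; z points along the fingers, y is the line along which they close (so a half turn about z gives the same grasp; the last joint's range is limited). The gripper opens to 85 mm and grips with 20 to 120 N. Pads are 22 mm wide; open, the fingers measure 114 mm over their backs; the gripper's body (76 mm by 85 mm) begins 54 mm behind the grasp point. The pads swing forward as they close: fully open they stand 13 mm farther back than shut.
Start: joints at [1.183, 0.307, 1.506, -0, 1.328, -0.073], TCP at [0.178, 0.547, 0.239] pointing down, gripper open.
Joint ranges: [-3.12, 3.12], [-1.05, 2.28], [0.14, 2.33], [-1.42, 4.57], [0.1, 2.73], [-2.68, 2.68]. Speed limits (rad/s): [2.57, 2.57, 3.14, 3.14, 3.14, 3.14].

## Interface

Orientations are given as a unit quaternion [x, y, z, w].
In Python, from workcell import readout, capture, get_calibration, ticket gives the robot as it stands.
- The arm moves only by the shell command python3 -m creep 'ROWS' [FORCE]. ROWS is JSON, a list that holds one entry, the list of rows, each a list of 7 numbers: the shift along the tool's x, y, z scaled (see below), then the turn, a rotation vector about the tool's x, y, z scaled (see below), then the gripper's target within -1 to 1 (fully open at 1, half-way at 0, shut at -1). In form: [[[tx, ty, tz, rx, ry, rz, fingers], ...]]. A call has 1 to 10 rows; each row is the pose to reach, as a shift and turn from the pose commanded when the call began, along the tool's axes at that moment, turning the shorter way round; what a row does not reach only later rows make up. The controller multiplies each number of a shift by 0.5 m and each number of a turn by 180 degrees. A row lasts 1/12 s, in which the tool goes at most 41.7 mm and 7.16 degrees, less where a joint would pass 70% of its speed; a pose out of reach is approached as far as the arm can. A call with a number of a shift or a turn outside -1 to 1 is refused whole. A call with a gripper value outside its range is refused whole. The fingers move at their own pace and stop on an object; FORCE is the grip in N (left out, the last holds). Time passes only in rows, so rows that repeat a pose let the fingers close. It gives the time, the measured TCP pose, the force, the opening and the grip force at its end, in the units of the state.
- readout.get_obs(): the state, without advancing time (a new reading comes with each control period).
- capture(name): name is "side" or "top" or "wrist"; returns (picture, depth): 400x640x3 uint8, red, green, blue; 400x640 float32, m along the optical axis (not along the pixel's ray), 0 where there is no reading.
- get_calibration(name): a dict with "mtx" (3x3 intrinsics, pixels), "world_from_camera" (4x4, takes a point from camera to world coordinates). Camera axes: x right, y down, z forward; pixel columns grow to the right and rows downward; lengths in m; the calibration is good to about 2 mm. A picture is of the moment at which its call begins: read the wrist's pose just before it. get_calibration takes no time and is no camera call; for the wrist camera it gives the pose at the moment of the call.
- ticket.sign_off(): hands the job in; it is judged then, once.
The state is a dict: "clock": time; "joint_positions": joint angles; "dq": joint speeds; "joint_efforts": joint torques, N m; "tool_pos": TCP position; "tool_rot": TCP orientation; "contact_force": force on the tool from outside, world axes, zero at the start; "wrist_torque": the same for the moment, N m; "width": finger opening in m; "grasp_force": force on a finger pad.
Only numpy, scipy, OpenCV 4.12 (cv2) and the standard library are available. Lean on these libraries where they do the work, as an engineer would, in place of code of your own. Each camera call takes 0.05 s, during which the arm holds its last target. There are 200 camera calls.

## Task

Check the sprung slide gauge: first clear its run by moving the parking block and every other part lying in it into the parts tray, then pull the slide out by its tab until its pointer stands at the set marker, hold it there for two full seconds, and let it back home. Afterwards put the parking block back flat in the run, close up to the slide (no more than about 15 mm from it), with the other parts left in the tray. Do not shift the set marker, and leave everything else on the bench alone.

Things in the scene. Friction and masses are not known exactly. Their poses are not given: they have to be found in the camera images.
- gauge: Slide gauge fixed on the bench: aluminium bed 532 x 104 mm, 12 mm thick, grey housing at its far end (face at x = +185 mm, 78 mm tall). Origin at bench height under the middle line of the run; x points along the run towards the housing, z up.
- run (a point): Middle of the floor of the gauge's run, the open channel along x: floor 12 mm above the bench, 80 mm wide between two low cheeks (12 mm thick, tops 22 mm above the bench). This point is at x = -10 mm of the gauge; the run reaches 120 mm either way, from the front stop wall (top 40 mm above the bench) to the front face of the slide when home.
- slide (a joint): Travel of the gauge's sprung slide out of the housing, along the gauge's -x (m). 0 = home, stop at 0.2. A return spring pulls it home with about 3 N at 0 and 8 N at 0.2; let go, it runs home by itself.
- tab (a point): Middle of the slide's upright grey pull tab: 14 mm thick along the gauge's x, 40 mm wide, its top 20 mm above this point; this point is 70 mm above the bench. It stands on the slide's dark steel body (40 mm long in x, 74 mm wide, top 42 mm above the bench). At home its middle is at x = 130 mm of the gauge.
- pointer (a point): Tip of the brass pointer on the slide's left side (gauge +y), 55 mm from the middle line, 26 mm above the bench, level with the tab's middle in x.
- marker (a joint): Where the set marker stands along the scale (m), same zero and direction as slide: pointer and marker line agree when the slide's travel equals this value. Stiff; it stays where it was set and is not to be moved.
- mark (a point): Black line on top of the set marker, a white block 22 x 12 mm on the outer side of the gauge's +y cheek, its top 24 mm above the bench.
- tray: Grey open parts tray 290 x 150 x 35 mm (x, y, z), walls and floor about 4 mm, heavy, standing on the bench. Origin under its centre, x along its length, z up.
- block_mid (a point): Parking block of black plastic, at first in the run just in front of the slide: base 50 x 66 x 28 mm (x, y, z) with a grip rib on top, 40 mm long in x, 18 mm wide in y and 34 mm tall. 62 mm tall in all, 0.15 to 0.3 kg. This point is half-way up (31 mm above its underside) on the centre line; z up.
- camera_mid (a point): White camera head: box 38 x 56 x 46 mm (x, y, z) with a black lens ring 32 mm across and 14 mm tall on top, 60 mm tall in all. Point half-way up (30 mm). May be absent.
- lens_mid (a point): Lens mount: flat aluminium foot 40 x 56 x 12 mm with a dark barrel 38 mm in diameter and 40 mm tall on it, 52 mm tall in all. Point half-way up (26 mm). May be absent.
- heatsink_mid (a point): Aluminium heatsink: 38 x 60 x 50 mm (x, y, z), a 16 mm base with four upright fins that run along y. Point half-way up (25 mm). May be absent.
- adaptor_mid (a point): Power adaptor: plain black plastic box 38 x 62 x 46 mm (x, y, z) with rounded edges. Point half-way up (23 mm). May be absent.
- screwdriver: Bystander: screwdriver, 170 mm long, lying on the bench. Leave it alone. Origin at the centre of its underside.
- jar: Bystander: small closed jar, 48 mm across, 45 mm tall. Leave it alone. Origin at the centre of its underside.
- mug: Bystander: white mug, 76 mm across, 90 mm tall. Leave it alone. Origin at the centre of its underside.
- multimeter: Bystander: grey hand multimeter 150 x 75 x 35 mm lying flat. Leave it alone. Origin at the centre of its underside.
- carton: Bystander: cardboard carton 110 x 80 x 60 mm. Leave it alone. Origin at the centre of its underside.
- cleaner: Bystander: plastic bottle, 56 mm across, 150 mm tall. Leave it alone. Origin at the centre of its underside.
Things that resemble listed ones, but are neither listed nor needed, are in the scene too. What is shaped like the part that bears adaptor_mid but orange is not meant.

How it is judged:
By the outcome, as a careful person would: the job done as asked, in the order asked, and still so for the second after the job is handed in, with the robot touching nothing.
Of camera, lens, heatsink, adaptor only 2 to 4 are there at a start; the rules pass over those that are not, and their reading is None.
At some moment in a run one of camera, lens, heatsink, adaptor, block may be knocked a few centimetres aside while the robot is not near it.
Once in a run the grip may slacken for a moment while it holds something.
It also fails if it takes over 210 s, if anything falls off the work surface, if the arm or the gripper's body presses on something with over 40 N, if the wrist force passes 120 N, or if a joint passes its speed limit or range.

## Working session

There is one attempt and no reset: what is moved stays moved. The work goes in short steps, Python scripts to look and compute and a shell command to move; the robot and the scene stay as the last step left them, time stands still between calls to the robot, and variables do not carry over. Pictures are saved under pics/ and viewed, at most 14 in all, crops included, and the job is handed in when it is done.

```bash
ls; mkdir -p pics; cat > h.py <<'E'
import numpy as np, cv2
from workcell import readout, capture, get_calibration, ticket
def shot(name,fn=None):
    c=get_calibration(name); p,d=capture(name)
    if fn: cv2.imwrite('pics/'+fn,p[:,:,::-1])
    K=np.array(c['mtx']);T=np.array(c['world_from_camera'])
    v,u=np.mgrid[:400,:640]
    P=np.stack([(u-K[0,2])/K[0,0]*d,(v-K[1,2])/K[1,1]*d,d],-1)
    W=P@T[:3,:3].T+T[:3,3]; W[d==0]=np.nan
    return p,d,W
E
python3 - <<'E'
from h import *
for n in('top','side'):
    p,d,W=shot(n,n+'0.png'); np.savez('/tmp/'+n,p=p,W=W)
    print(get_calibration(n)['world_from_camera'])
print(readout.get_obs())
E
```

```text
pics
[[-0.01378343 -0.98808894  0.15326537  0.37644841]
 [-0.99988647  0.01268704 -0.00812928 -0.00535205]
 [ 0.00608797 -0.15336002 -0.98815163  1.38442196]
 [ 0.          0.          0.          1.        ]]
[[-0.93723908 -0.21751641  0.27252434  0.35148181]
 [-0.34837499  0.61721768 -0.70546241  0.67152983]
 [-0.01475719 -0.7561276  -0.6542578   0.69976375]
 [ 0.          0.          0.          1.        ]]
{'clock': 0.1, 'joint_positions': array([ 1.18253247e+00,  3.07507836e-01,  1.50754353e+00, -3.04089917e-05,
        1.32839738e+00, -7.35373007e-02]), 'dq': array([ 4.62235962e-04,  1.26166149e-03, -3.58299285e-03, -1.77143292e-03,
        2.10443677e-04,  8.55352074e-05]), 'joint_efforts': array([ 1.36611718e-03, -4.58531356e+01, -2.52607942e+01, -2.48038932e-04,
        5.48510958e-03, -1.73038160e-05]), 'tool_pos': array([0.17781694, 0.54617194, 0.23846732]), 'tool_rot': array([ 1.56710926e-01,  9.87644078e-01, -9.06794281e-04, -1.98022548e-04]), 'contact_force': array([ 0.14420142,  0.33009691, -0.59827473]), 'wrist_torque': array([-0.03056161, -0.02055896, -0.01121257]), 'grasp_force': 0.0, 'width': 0.08508439810178142}
```

View pics/top0.png

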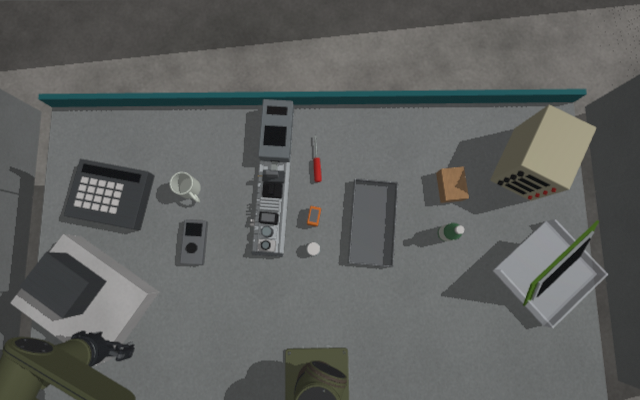

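View pics/side0.png

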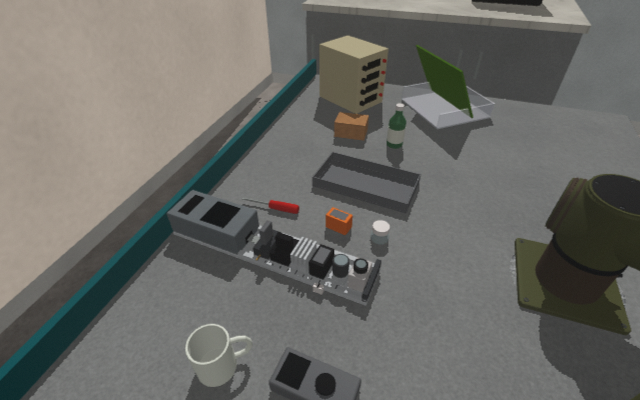

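The gauge runs up the top image at column ~270 (rows 100–255). The tray is at (372,223), the orange decoy at (314,215) and the jar at (313,250). I'll zoom in on the run next.

```bash
python3 - <<'E'
from h import *
a=np.load('/tmp/top.npz')['p'][150:265,235:305]; b=np.load('/tmp/side.npz')['p'][205:315,230:395]
a=cv2.resize(a,None,fx=4.8,fy=4.8,interpolation=2)[:550]; b=cv2.resize(b,(460,307),interpolation=2)
c=np.zeros((552,800,3),np.uint8); c[:a.shape[0],:a.shape[1]]=a; c[:307,340:]=b
cv2.imwrite('pics/crop1.png',c[:,:,::-1])
W=np.load('/tmp/top.npz')['W']
np.set_printoptions(precision=3,suppress=True)
# housing & tray & bed
for n,(v,u) in dict(h=(155,275),h2=(110,280),tab=(166,268),tray=(223,372)).items(): print(n,W[v,u])
# tray rim
m=(W[...,2]>.028)&(W[...,2]<.042); m[:,:340]=0;m[:,405:]=0;m[:170]=0;m[275:]=0
print('tray',m.sum(),cv2.minAreaRect((W[m][:,:2]*1000).astype(np.float32)))
m=(W[...,2]>.070)&(W[...,2]<.084); m[:,:250]=0;m[:,300:]=0;m[:90]=0;m[170:]=0
print('housing',m.sum(),cv2.minAreaRect((W[m][:,:2]*1000).astype(np.float32)))
m=(W[...,2]>.005)&(W[...,2]<.1); m[:,:245]=0;m[:,300:]=0;m[:105]=0;m[270:]=0
print('bed',m.sum(),cv2.minAreaRect((W[m][:,:2]*1000).astype(np.float32)))
E
```

```text
h [0.741 0.131 0.078]
h2 [0.896 0.113 0.086]
tab [0.72  0.162 0.008]
tray [ 0.515 -0.199  0.003]
tray 358 ((517.7344360351562, -198.99412536621094), (151.0248565673828, 290.27008056640625), 84.2596206665039)
housing 1866 ((852.357421875, 135.79684448242188), (169.89271545410156, 239.1021728515625), 88.81468200683594)
bed 5057 ((654.8453369140625, 150.75143432617188), (194.60516357421875, 586.4210815429688), 89.64018249511719)
```

View pics/crop1.png

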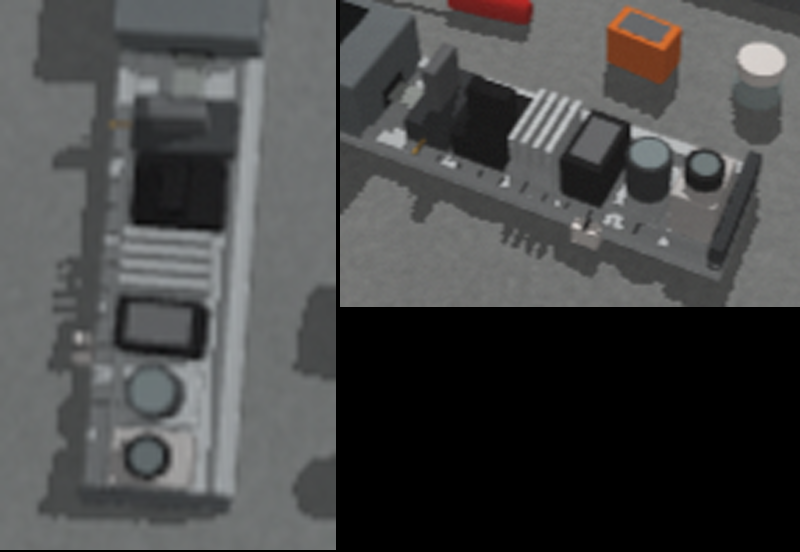

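Parts in the run in the top crop, from the slide forward: black block with rib (180,190), heatsink (165,262), black adaptor (160,325), lens (153,390) and camera with lens ring (150,457). One lookalike is the orange box at top (314,215), which I'm excluding. The other risk is swapping the two round-topped parts, but both go in the tray. I'll move the wrist camera over the run for a close look.

```bash
cat >> h.py <<'E'
from scipy.spatial.transform import Rotation as R
def to(x,y,z,yd,base=None):
    """scaled shift/turn to TCP xyz with tool down and tool y at yd degrees (half turn free)"""
    o=readout.get_obs(); r=R.from_quat(o['tool_rot']); best=None
    for a in (yd,yd+180):
        t=np.radians(a); Y=np.array([np.cos(t),np.sin(t),0]); Z=np.array([0,0,-1.]); X=np.cross(Y,Z)
        q=(r.inv()*R.from_matrix(np.stack([X,Y,Z],1))).as_rotvec()
        if best is None or np.linalg.norm(q)<np.linalg.norm(best): best=q
    s=r.inv().apply(np.array([x,y,z])-o['tool_pos'])/.5
    n=max(np.linalg.norm(s)*500/41.7,np.degrees(np.linalg.norm(best))/7.16)
    print(np.round(s,4),np.round(best/np.pi,4),'rows %.1f'%n)
E
python3 - <<'E'
from h import *
to(.50,.14,.36,90); to(.60,.14,.36,90)
T=get_calibration('wrist')['world_from_camera'];o=readout.get_obs()
print(np.round(R.from_quat(o['tool_rot']).inv().apply(np.array(T)[:3,3]-o['tool_pos']),3));print(np.round(R.from_quat(o['tool_rot']).as_matrix().T@np.array(T)[:3,:3],3),get_calibration('wrist')['mtx'])
E
```

```text
[-0.8642 -0.5734 -0.2421] [-6.000e-04 -1.000e-04 -1.002e-01] rows 12.8
[-1.0543 -0.5115 -0.2422] [-6.000e-04 -1.000e-04 -1.002e-01] rows 14.3
[ 0.085 -0.    -0.137]
[[-0.    -0.945 -0.326]
 [ 1.    -0.    -0.001]
 [ 0.001 -0.326  0.945]] [[351.61440521   0.         313.73825709]
 [  0.         351.61440521 200.2590443 ]
 [  0.           0.           1.        ]]
```

```bash
python3 -m creep '[[[0,0,-0.2,0,0,0,1],[-0.2,-0.1,-0.2421,0,0,-0.02,1],[-0.86,-0.57,-0.242,0,0,-0.1,1],[-0.86,-0.57,-0.242,0,0,-0.1,1],[-0.86,-0.57,-0.242,0,0,-0.1,1],[-0.86,-0.57,-0.242,0,0,-0.1,1],[-0.86,-0.57,-0.242,0,0,-0.1,1],[-0.86,-0.57,-0.242,0,0,-0.1,1],[-0.86,-0.57,-0.242,0,0,-0.1,1],[-0.86,-0.57,-0.242,0,0,-0.1,1]]]' 40
python3 -m creep '[[[-0.2,0,0,0,0,0,1],[-0.2,0,0,0,0,0,1],[-0.2,0,0,0,0,0,1],[-0.2,0,0,0,0,0,1],[-0.2,0,0,0,0,0,1],[-0.2,0,0,0,0,0,1]]]'
python3 - <<'E'
from h import *
to(.60,.14,.36,90)
E
```

```text
clock: 0.93
tool_pos: [0.4032, 0.2639, 0.3424]
tool_rot: [0.0, 1.0, -0.0, -0.0]
contact_force: [0.4, 1.5, -0.7]
width: 0.0851
grasp_force: 0.0
clock: 1.43
tool_pos: [0.5014, 0.2656, 0.3418]
tool_rot: [0.0, 1.0, -0.0, -0.001]
contact_force: [-0.3, 0.5, -0.1]
width: 0.0847
grasp_force: 0.0
[-0.1972 -0.2512 -0.0368] [-0.0002 -0.0008 -0.0002] rows 3.9
```

```bash
python3 -m creep '[[[-0.2,-0.25,-0.04,0,0,0,1],[-0.2,-0.25,-0.04,0,0,0,1],[-0.2,-0.25,-0.04,0,0,0,1],[-0.2,-0.25,-0.04,0,0,0,1],[-0.2,-0.25,-0.04,0,0,0,1],[-0.2,-0.25,-0.04,0,0,0,1],[-0.2,-0.25,-0.04,0,0,0,1]]]'
python3 - <<'E'
from h import *
p,d,W=shot('wrist','w1.png'); np.savez('/tmp/w1',p=p,W=W,d=d)
E
```

```text
clock: 2.02
tool_pos: [0.6011, 0.1415, 0.3625]
tool_rot: [0.0, 1.0, 0.0, -0.001]
contact_force: [0.2, -0.4, -0.8]
width: 0.0853
grasp_force: 0.0
```

View pics/w1.png

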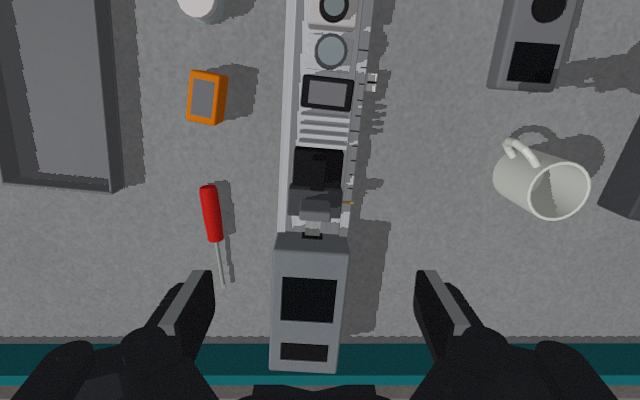

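```bash
python3 -m creep '[[[0.2,0,0.08,0,0,0,1],[0.2,0,0.08,0,0,0,1],[0.2,0,0.08,0,0,0,1],[0.2,0,0.08,0,0,0,1],[0.2,0,0.08,0,0,0,1],[0.2,0,0.08,0,0,0,1]]]'
python3 - <<'E'
from h import *
p,d,W=shot('wrist'); np.savez('/tmp/w2',p=p,W=W,d=d)
c=cv2.resize(p[:,190:470],None,fx=2,fy=1.5); c=cv2.resize(p[:390,200:460],(400*260//260*1,600)) 
cv2.imwrite('pics/w2.png',cv2.resize(p[:,190:450],(390,600))[:,:,::-1])
z=W[...,2]; h=np.uint8(np.clip(np.nan_to_num(z)*2500,0,255))
cv2.imwrite('pics/w2.png',np.hstack([cv2.resize(p[:,190:450],(390,600))[:,:,::-1],cv2.applyColorMap(cv2.resize(h[:,190:450],(390,600),interpolation=0),2)]))
E
```

```text
clock: 2.57
tool_pos: [0.5026, 0.142, 0.3234]
tool_rot: [-0.001, 1.0, 0.0, 0.001]
contact_force: [0.1, -0.9, 0.1]
width: 0.0855
grasp_force: 0.0
```

View pics/w2.png

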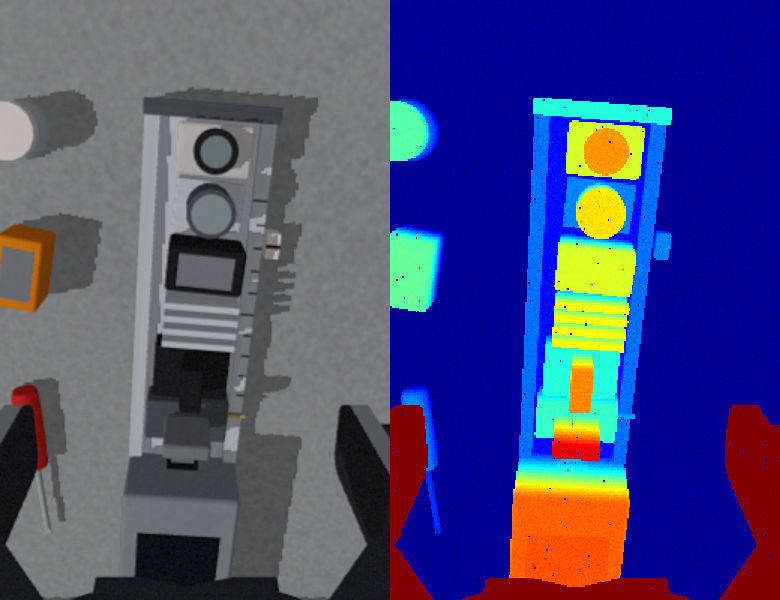

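```bash
cat > g.py <<'E'
from h import *
np.set_printoptions(precision=4,suppress=True)
f=np.load('/tmp/w2.npz');W=f['W'];z=W[...,2]
vv,uu=np.mgrid[:400,:640]; roi=(uu>190+80)&(uu<190+200)&(vv>60)&(vv<310)
print('bench z',np.nanmedian(z[20:60,230:300]))
L=[];Rr=[]
for v in range(80,300,2):
    ok=np.where((z[v]>.0185)&(z[v]<.0245)&roi[v]&(uu[v]<296))[0]
    if len(ok)>4: L.append(np.nanmean(W[v,ok],0)[:2])
L=np.array(L)
a=cv2.fitLine((L*1000).astype(np.float32),cv2.DIST_HUBER,0,.01,.01).ravel(); print('left cheek mid',a,len(L), np.degrees(np.arctan2(a[1],a[0])))
# right edge (outermost bed point z>.008) in rows w/o marker
for lo,hi,nm in ((.036,.044,'wall'),):
    m=roi&(z>lo)&(z<hi)&(vv<85); print(nm,m.sum(),cv2.minAreaRect((W[m][:,:2]*1000).astype(np.float32)))
m=roi&(z>.074)&(z<.082)&(vv>300)|((z>.076)&(z<.082)&(vv>325)&(uu>262)&(uu<355)); print('housing',m.sum(),cv2.minAreaRect((W[m][:,:2]*1000).astype(np.float32)))
E
python3 g.py
```

```text
bench z 0.00207825591829805
left cheek mid [  0.9974  -0.0726 559.3022 104.4129] 104 -4.165523
wall 1044 ((413.6455383300781, 160.9324188232422), (103.95752716064453, 14.678653717041016), 85.67931365966797)
housing 4015 ((780.9046630859375, 134.0816650390625), (103.98637390136719, 99.44762420654297), 85.55802917480469)
```

```bash
cat > g2.py <<'E'
from h import *
import sys
np.set_printoptions(precision=4,suppress=True,linewidth=150)
O=np.array([.5492,.151]);t=np.radians(-4.17);E=np.array([np.cos(t),np.sin(t)]);N=np.array([-E[1],E[0]])
def gf(W): d=W[...,:2]-O; return np.stack([d@E,d@N,W[...,2]],-1)
def gw(x,y): return O+x*E+y*N
if __name__=='__main__':
    f=np.load('/tmp/w2.npz');G=gf(f['W'])*1000;p=f['p'].astype(int)
    x,y,z=np.moveaxis(G,-1,0)
    run=(abs(y)<38)&(x>-128)&(x<150)
    # height profile along x on centre strip
    for a in range(-130,160,5):
        m=run&(x>=a)&(x<a+5)&(z>18); yy=y[m]
        if m.sum(): print(a,'z med %.0f max %.0f  y %.0f..%.0f'%(np.median(z[m]),np.percentile(z[m],98),*np.percentile(yy,[1,99])),end=' | ')
    print()
    q=(y>48)&(y<70)&(x>-130)&(x<150)&(z>12)
    m=q&(p.min(-1)>0)&(y>53)
    for a in range(-130,150,10):
        k=m&(x>=a)&(x<a+10)
        if k.sum()>2: print('side',a,k.sum(),'x %.1f..%.1f y %.1f..%.1f z %.1f'%(x[k].min(),x[k].max(),y[k].min(),y[k].max(),np.median(z[k])),p[k].mean(0))
    k=q&(p[...,0]-p[...,2]>40); print('brass',k.sum(),x[k].mean(),x[k].min(),x[k].max(),y[k].max())
    m=q&(x>-80)&(x<0)&(y>53)&(z>20)
    v,u=np.where(m)
    for i in range(v.min(),v.max()+1):
        s=m[i]
        if s.any(): print(i,'x %.1f'%x[i][s].mean(),p[i][s].sum(-1))
E
python3 g2.py
```

```text
-130 z med 60 max 73  y -23..30 | -125 z med 60 max 75  y -24..31 | -120 z med 73 max 76  y -24..30 | -115 z med 74 max 76  y -24..31 | -110 z med 74 max 76  y -24..30 | -105 z med 73 max 76  y -24..30 | -100 z med 61 max 75  y -24..30 | -95 z med 59 max 75  y -24..30 | -90 z med 24 max 27  y -21..-13 | -85 z med 26 max 67  y -22..32 | -80 z med 50 max 68  y -22..32 | -75 z med 66 max 68  y -23..32 | -70 z med 396 max 401  y -17..27 | -65 z med 378 max 399  y -37..38 | -60 z med 391 max 395  y -29..34 | -55 z med 352 max 392  y -30..31 | -50 z med 348 max 368  y -23..31 | -45 z med 349 max 362  y 27..31 | -40 z med 48 max 358  y -25..32 | -35 z med 60 max 62  y -26..34 | -30 z med 60 max 62  y -26..35 | -25 z med 60 max 62  y -26..34 | -20 z med 61 max 62  y -26..34 | -15 z med 60 max 62  y -27..34 | -10 z med 60 max 62  y -26..34 | -5 z med 60 max 62  y -26..34 | 0 z med 59 max 60  y -19..33 | 5 z med 50 max 65  y -25..32 | 10 z med 64 max 65  y -25..34 | 15 z med 58 max 64  y -26..19 | 20 z med 63 max 65  y -26..33 | 25 z med 63 max 65  y -24..27 | 30 z med 61 max 65  y -26..32 | 3
[... 6910 characters left out ...]
 76 71 80 75 78 77 77 74 73 88 70 74 59 48]
393 x -63.6 [89 61 78 64 68 82 75 68 69 66 75 73 65 74 69 76 78 83 69 87 69 62]
394 x -63.6 [ 85  63  73  81  84  72  75  83  77  65  73  76  82  61  82  77  71  71  80  67  66  35 187]
395 x -63.5 [ 80  65  69  83  78  90  77  82  75  76  67  65  59  67  70  78  75  76  76  73  70  74  63  63 163]
396 x -63.8 [79 80 68 83 85 67 71 79 78 76 80 73 68 70 69 82 80 78 62 83 63 71]
397 x -63.5 [92 68 78 82 83 75 78 71 71 82 73 77 68 77 83 64 68 68 79 71 54]
398 x -63.7 [ 78  62  79  73  86  63  79  62  75  67  80  72  61  70  73  83  75  76  78  66  73 114]
399 x -63.6 [ 68  57  73  89  66  80  84  69  70  83  78  51  84  64  76  71  71  65  78  49 111]
```

Parts measured in the gauge frame (mm) match the listed sizes: camera x ≈ -111, lens ≈ -70, adaptor ≈ -19, heatsink ≈ 28, block ≈ 79. The marker line is at x ≈ -33.9 and the pointer at 128.4, so the travel is about 162 mm. Next I'll get exact centres and the tray slots.

```bash
cat > tgt.py <<'E'
from g2 import *
import sys
TO=np.array([.5177,-.199]);tt=np.radians(-5.7);TE=np.array([np.cos(tt),np.sin(tt)]);TN=np.array([-TE[1],TE[0]])
def tr(x,y=0): return TO+x*TE+y*TN
def parts(W):
    G=gf(W)*1000;x,y,z=np.moveaxis(G,-1,0); out={}
    for n,(xa,xb,za,zb) in dict(camera=(-135,-88,56,64),ring=(-135,-88,70,80),lens=(-92,-45,62,71),adaptor=(-50,5,55,66),heat=(0,55,60,70),block=(52,104,38,46),rib=(52,104,72,80),tab=(115,145,86,98)).items():
        m=(abs(y)<38)&(x>xa)&(x<xb)&(z>za)&(z<zb)
        if m.sum()>20:
            r=cv2.minAreaRect(G[m][:,:2].astype(np.float32)); print(n,m.sum(),np.round(r[0],1),np.round(r[1],1),round(r[2],1),'z %.0f'%np.median(z[m]),'world',gw(r[0][0]/1000,r[0][1]/1000))
E
python3 - <<'E'
from tgt import *
parts(np.load('/tmp/w2.npz')['W'])
for s in (-109,-58,-6,46,103): print(s,tr(s/1000))
print(readout.get_obs()['joint_positions'])
E
```

```text
camera 1051 [-109.7    3.3] [56. 38.] 89.5 z 60 world [0.44   0.1623]
ring 747 [-109.8    3.5] [31.7 30.8] 4.5 z 74 world [0.44   0.1625]
lens 875 [-64.5   4.2] [36.8 36.1] 4.2 z 67 world [0.4851 0.1599]
adaptor 1649 [-24.    4.3] [61.9 51.2] 88.1 z 60 world [0.5256 0.1571]
heat 991 [23.8  3.7] [60.2 47.5] 89.6 z 64 world [0.5732 0.153 ]
block 1170 [79.7  0.3] [65.8 48.6] 89.9 z 42 world [0.6287 0.1455]
rib 429 [80.1  0.4] [18.  39.6] 90.0 z 76 world [0.6291 0.1456]
tab 356 [128.1   0.2] [14.1 39.7] 0.4 z 91 world [0.677  0.1419]
-109 [ 0.4092 -0.1882]
-58 [ 0.46   -0.1932]
-6 [ 0.5117 -0.1984]
46 [ 0.5635 -0.2036]
103 [ 0.6202 -0.2092]
[ 0.1937  0.1768  1.4736  0.      1.4885 -1.3779]
```

```bash
python3 - <<'E'
from tgt import *
to(.440,.1625,.115,85.83); to(.440,.1625,.035,85.83)
E
```

```text
[0.1279 0.0413 0.4166] [0.0002 0.0008 0.0234] rows 5.2
[0.1283 0.0412 0.5766] [0.0002 0.0008 0.0234] rows 7.1
```

```bash
python3 -m creep '[[[0.128,0.041,0.1,0,0,0.0234,1],[0.128,0.041,0.2,0,0,0.0234,1],[0.128,0.041,0.35,0,0,0.0234,1],[0.128,0.041,0.417,0,0,0.0234,1],[0.128,0.041,0.417,0,0,0.0234,1],[0.128,0.041,0.5,0,0,0.0234,1],[0.128,0.041,0.577,0,0,0.0234,1],[0.128,0.041,0.577,0,0,0.0234,1],[0.128,0.041,0.577,0,0,0.0234,1],[0.128,0.041,0.577,0,0,0.0234,1]]]'
python3 - <<'E'
from tgt import *
to(.440,.1625,.035,85.83)
E
```

```text
clock: 3.45
tool_pos: [0.4396, 0.1616, 0.0331]
tool_rot: [0.037, 0.999, -0.0, -0.001]
contact_force: [0.9, 0.3, -0.4]
width: 0.0853
grasp_force: 0.0
[-0.0007  0.0018 -0.0037] [-0.0002 -0.0005 -0.0004] rows 0.1
```

Clean descent. I'll grip and lift.

```bash
python3 -m creep '[[[0,0,0,0,0,0,-1],[0,0,0,0,0,0,-1],[0,0,0,0,0,0,-1],[0,0,0,0,0,0,-1],[0,0,0,0,0,0,-1],[0,0,-0.04,0,0,0,-1],[0,0,-0.1,0,0,0,-1],[0,0,-0.16,0,0,0,-1],[0,0,-0.24,0,0,0,-1],[0,0,-0.24,0,0,0,-1]]]' 50
python3 - <<'E'
from tgt import *
to(.4092,-.1882,.15,84.3);to(.4092,-.1882,.030,84.3)
E
```

```text
clock: 4.28
tool_pos: [0.4431, 0.1626, 0.161]
tool_rot: [0.037, 0.999, 0.002, 0.007]
contact_force: [0.9, 0.3, -1.9]
width: 0.0553
grasp_force: 54.9
[ 0.016  -0.7047  0.0186] [0.0015 0.0041 0.0081] rows 8.5
[ 0.0192 -0.7058  0.2586] [0.0015 0.0041 0.0081] rows 9.0
```

```bash
python3 -m creep '[[[0.016,-0.08,0.018,0,0,0.008,-1],[0.016,-0.16,0.018,0,0,0.008,-1],[0.016,-0.24,0.018,0,0,0.008,-1],[0.016,-0.32,0.018,0,0,0.008,-1],[0.016,-0.4,0.018,0,0,0.008,-1],[0.016,-0.48,0.018,0,0,0.008,-1],[0.016,-0.56,0.018,0,0,0.008,-1],[0.016,-0.64,0.018,0,0,0.008,-1],[0.017,-0.705,0.018,0,0,0.008,-1],[0.017,-0.705,0.018,0,0,0.008,-1]]]'
python3 - <<'E'
from tgt import *
to(.4092,-.1882,.029,84.3)
p,d,W=shot('top','t2.png'); np.savez('/tmp/t2',p=p,W=W)
m=(W[...,2]>.028)&(W[...,2]<.042); m[:,:340]=0;m[:,405:]=0;m[:170]=0;m[275:]=0
E
```

```text
clock: 5.12
tool_pos: [0.4049, -0.1959, 0.1457]
tool_rot: [0.052, 0.999, -0.002, 0.002]
contact_force: [0.7, -1.4, -1.1]
width: 0.0554
grasp_force: 55.0
[-0.0061  0.0173  0.2334] [-0.0015  0.0012 -0.0015] rows 2.8
```

```bash
python3 -m creep '[[[0,0,0.1,0,0,0,-1],[0,0,0.1,0,0,0,-1],[0,0,0.1,0,0,0,-1]]]'
python3 - <<'E'
from tgt import *
to(.4092,-.1882,.029,84.3)
E
```

```text
clock: 5.42
tool_pos: [0.401, -0.187, 0.0928]
tool_rot: [0.049, 0.999, 0.002, -0.004]
contact_force: [-1.1, -0.2, -2.2]
width: 0.0552
grasp_force: 54.9
[-0.0175 -0.0012  0.1274] [ 0.0012 -0.0023  0.0002] rows 1.5
```

```bash
python3 -m creep '[[[-0.017,0,0,0,0,0,-1],[-0.017,0,0.04,0,0,0,-1],[-0.017,0,0.08,0,0,0,-1],[-0.017,0,0.115,0,0,0,-1],[-0.017,0,0.12,0,0,0,-1],[-0.017,0,0.125,0,0,0,-1],[-0.017,0,0.125,0,0,0,-1]]]'
python3 - <<'E'
from tgt import *
to(.4092,-.1882,.028,84.3)
E
```

```text
clock: 6.0
tool_pos: [0.4138, -0.1905, 0.0333]
tool_rot: [0.049, 0.999, -0.0, 0.001]
contact_force: [-0.2, 0.5, -0.9]
width: 0.055
grasp_force: 54.8
[0.0095 0.0037 0.0105] [-0.0002  0.0005  0.0003] rows 0.2
```

```bash
python3 -m creep '[[[0.006,0,0.013,0,0,0,-1],[0.006,0,0.015,0,0,0,-1],[0.006,0,0.015,0,0,0,0.9],[0.006,0,0.015,0,0,0,0.9],[0.006,0,0.015,0,0,0,0.9],[0.006,0,-0.05,0,0,0,0.9],[0.006,0,-0.13,0,0,0,0.9],[0.006,0,-0.2,0,0,0,0.9],[0.006,0,-0.26,0,0,0,1],[0.006,0,-0.26,0,0,0,1]]]'
python3 - <<'E'
from tgt import *
to(.4851,.1599,.15,85.83);to(.4851,.1599,.038,85.83)
E
```

```text
clock: 6.83
tool_pos: [0.4131, -0.1923, 0.1682]
tool_rot: [0.05, 0.999, -0.003, 0.005]
contact_force: [0.5, -0.6, -0.0]
width: 0.0857
grasp_force: 0.0
[-0.073   0.7153  0.0336] [-0.0017  0.0035 -0.0084] rows 8.6
[-0.0706  0.7164  0.2576] [-0.0017  0.0035 -0.0084] rows 9.2
```

Camera released. Next I go to the lens, with a picture above it to check the state.

```bash
python3 -m creep '[[[-0.07,0.08,0.034,0,0,-0.0084,1],[-0.07,0.16,0.034,0,0,-0.0084,1],[-0.07,0.24,0.034,0,0,-0.0084,1],[-0.07,0.32,0.034,0,0,-0.0084,1],[-0.07,0.4,0.034,0,0,-0.0084,1],[-0.07,0.48,0.034,0,0,-0.0084,1],[-0.07,0.56,0.034,0,0,-0.0084,1],[-0.07,0.64,0.034,0,0,-0.0084,1],[-0.07,0.7,0.034,0,0,-0.0084,1],[-0.07,0.7155,0.034,0,0,-0.0084,1]]]'
python3 -m creep '[[[0,0,0,0,0,0,1],[0,0,0,0,0,0,1],[0,0,0,0,0,0,1]]]'
python3 - <<'E'
from tgt import *
p,d,W=shot('top','t3.png')
cv2.imwrite('pics/t3.png',cv2.resize(p[90:280,230:410],(720,760*3//4))[:,:,::-1])
to(.4851,.1599,.038,85.83)
E
```

```text
clock: 7.67
tool_pos: [0.4801, 0.1667, 0.1449]
tool_rot: [0.035, 0.999, 0.001, 0.0]
contact_force: [0.5, -0.8, 0.4]
width: 0.0855
grasp_force: 0.0
clock: 7.92
tool_pos: [0.4791, 0.1611, 0.1449]
tool_rot: [0.037, 0.999, -0.001, -0.001]
contact_force: [-0.3, 1.0, -0.6]
width: 0.0848
grasp_force: 0.0
[-0.012  -0.0009  0.2142] [-0.0003 -0.0003 -0.0005] rows 2.6
```

View pics/t3.png

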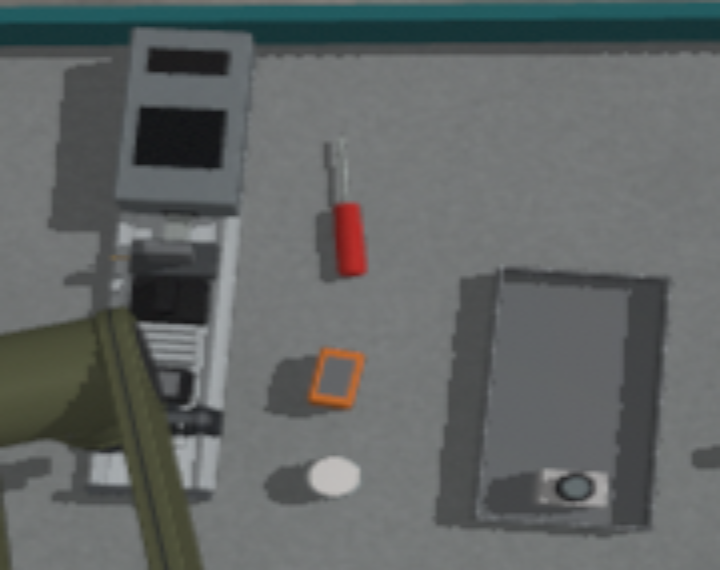

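The camera part sits upright in the tray at crop (575,488); the rest is unchanged. Now the lens.

```bash
python3 -m creep '[[[-0.012,0,0.06,0,0,0,1],[-0.012,0,0.12,0,0,0,1],[-0.012,0,0.18,0,0,0,1],[-0.012,0,0.214,0,0,0,1],[-0.012,0,0.214,0,0,0,1],[-0.012,0,0.214,0,0,0,-1],[-0.012,0,0.214,0,0,0,-1],[-0.012,0,0.214,0,0,0,-1],[-0.012,0,0.214,0,0,0,-1],[-0.012,0,0.214,0,0,0,-1]]]' 50
python3 -m creep '[[[0,0,0,0,0,0,-1],[0,0,0,0,0,0,-1],[0,0,-0.05,0,0,0,-1],[0,0,-0.1,0,0,0,-1],[0,0,-0.16,0,0,0,-1],[0,0,-0.22,0,0,0,-1],[0,0,-0.22,0,0,0,-1]]]'
python3 - <<'E'
from tgt import *
to(.460,-.1932,.15,84.3)
E
```

```text
clock: 8.8
tool_pos: [0.4872, 0.162, 0.0402]
tool_rot: [0.036, 0.999, 0.0, 0.002]
contact_force: [-0.1, -1.2, 5.6]
width: 0.0369
grasp_force: 49.8
clock: 9.38
tool_pos: [0.4896, 0.1631, 0.1545]
tool_rot: [0.036, 0.999, 0.002, 0.006]
contact_force: [0.7, 1.1, -1.7]
width: 0.0365
grasp_force: 50.6
[ 0.0076 -0.715   0.0062] [0.0012 0.0035 0.0086] rows 8.6
```

```bash
python3 -m creep '[[[0.0076,-0.08,0.006,0,0,0.0086,-1],[0.0076,-0.16,0.006,0,0,0.0086,-1],[0.0076,-0.24,0.006,0,0,0.0086,-1],[0.0076,-0.32,0.006,0,0,0.0086,-1],[0.0076,-0.4,0.006,0,0,0.0086,-1],[0.0076,-0.48,0.006,0,0,0.0086,-1],[0.0076,-0.56,0.006,0,0,0.0086,-1],[0.0076,-0.64,0.006,0,0,0.0086,-1],[0.0076,-0.7,0.006,0,0,0.0086,-1],[0.0076,-0.715,0.006,0,0,0.0086,-1]]]'
python3 -m creep '[[[0,0,0.03,0,0,0,-1],[0,0,0.06,0,0,0,-1],[0,0,0.06,0,0,0,-1],[0,0,0.06,0,0,0,-1]]]'
python3 - <<'E'
from tgt import *
to(.460,-.1932,.034,84.3)
E
```

```text
clock: 10.22
tool_pos: [0.456, -0.199, 0.1454]
tool_rot: [0.052, 0.999, -0.001, 0.001]
contact_force: [-0.2, -0.3, -2.3]
width: 0.0369
grasp_force: 51.3
clock: 10.55
tool_pos: [0.4548, -0.1932, 0.1146]
tool_rot: [0.05, 0.999, 0.001, -0.001]
contact_force: [0.9, 0.8, -2.4]
width: 0.0369
grasp_force: 51.2
[-0.0109  0.0009  0.1611] [ 0.0005 -0.0009 -0.0001] rows 1.9
```

```bash
python3 -m creep '[[[-0.01,0,0.04,0,0,0,-1],[-0.01,0,0.08,0,0,0,-1],[-0.01,0,0.12,0,0,0,-1],[-0.01,0,0.145,0,0,0,-1],[-0.01,0,0.155,0,0,0,-1],[-0.01,0,0.16,0,0,0,-1],[-0.01,0,0.16,0,0,0,-1]]]'
python3 - <<'E'
from tgt import *
to(.460,-.1932,.034,84.3)
E
```

```text
clock: 11.13
tool_pos: [0.4614, -0.1946, 0.0358]
tool_rot: [0.05, 0.999, -0.0, 0.0]
contact_force: [-0.3, 0.4, -2.3]
width: 0.0364
grasp_force: 50.8
[0.0032 0.0026 0.0035] [-0.      0.0001  0.0001] rows 0.1
```

```bash
python3 -m creep '[[[0,0,0.004,0,0,0,-1],[0,0,0.004,0,0,0,-1],[0,0,0.004,0,0,0,0.9],[0,0,0.004,0,0,0,0.9],[0,0,0.004,0,0,0,0.9],[0,0,0.004,0,0,0,0.9],[0,0,-0.06,0,0,0,0.9],[0,0,-0.13,0,0,0,0.9],[0,0,-0.21,0,0,0,1],[0,0,-0.24,0,0,0,1]]]'
python3 - <<'E'
from tgt import *
x,y=gw(-.018,.0042);print(x,y)
to(x,y,.15,85.83)
E
```

```text
clock: 11.97
tool_pos: [0.4633, -0.196, 0.1602]
tool_rot: [0.05, 0.999, -0.002, 0.003]
contact_force: [0.7, 0.0, -0.1]
width: 0.0858
grasp_force: 0.0
0.5315530587938065 0.15649776918987596
[-0.0654  0.7152  0.0189] [-0.0009  0.0022 -0.0086] rows 8.6
```

```bash
python3 -m creep '[[[-0.065,0.08,0.019,0,0,-0.0086,1],[-0.065,0.16,0.019,0,0,-0.0086,1],[-0.065,0.24,0.019,0,0,-0.0086,1],[-0.065,0.32,0.019,0,0,-0.0086,1],[-0.065,0.4,0.019,0,0,-0.0086,1],[-0.065,0.48,0.019,0,0,-0.0086,1],[-0.065,0.56,0.019,0,0,-0.0086,1],[-0.065,0.64,0.019,0,0,-0.0086,1],[-0.065,0.7,0.019,0,0,-0.0086,1],[-0.065,0.715,0.019,0,0,-0.0086,1]]]'
python3 -m creep '[[[0,0,0,0,0,0,1],[0,0,0,0,0,0,1],[0,0,0,0,0,0,1]]]'
python3 - <<'E'
from tgt import *
p,d,W=shot('wrist')
parts(W)
x,y=gw(-.018,.0042)
to(x,y,.036,85.83)
E
```

```text
clock: 12.8
tool_pos: [0.5295, 0.1623, 0.1462]
tool_rot: [0.035, 0.999, 0.001, 0.001]
contact_force: [0.0, -0.1, 0.4]
width: 0.0853
grasp_force: 0.0
clock: 13.05
tool_pos: [0.5285, 0.1564, 0.1458]
tool_rot: [0.037, 0.999, -0.0, -0.0]
contact_force: [-0.7, -0.4, 0.5]
width: 0.0854
grasp_force: 0.0
adaptor 4688 [-17.9   4.6] [61.5 38.3] 88.0 z 60 world [0.5317 0.1569]
heat 3054 [23.9  3.8] [60.2 48.1] 89.5 z 64 world [0.5733 0.1531]
block 2356 [79.8  0.5] [66.2 48.5] 89.9 z 42 world [0.6288 0.1457]
rib 1131 [79.8  0.4] [40.5 17.5] 0.3 z 76 world [0.6288 0.1456]
[-0.006   0.0014  0.2197] [-0.0002 -0.0002 -0.0005] rows 2.6
```

Measurement confirmed. I'll descend over the adaptor, staying clear above the marker, and grip.

```bash
python3 -m creep '[[[-0.006,0.001,0.06,0,0,0,1],[-0.006,0.001,0.12,0,0,0,1],[-0.006,0.001,0.18,0,0,0,0.9],[-0.006,0.001,0.217,0,0,0,0.9],[-0.006,0.001,0.217,0,0,0,0.9],[-0.006,0.001,0.217,0,0,0,-1],[-0.006,0.001,0.217,0,0,0,-1],[-0.006,0.001,0.217,0,0,0,-1],[-0.006,0.001,0.217,0,0,0,-1],[-0.006,0.001,0.217,0,0,0,-1]]]' 50
python3 -m creep '[[[0,0,0,0,0,0,-1],[0,0,-0.05,0,0,0,-1],[0,0,-0.1,0,0,0,-1],[0,0,-0.16,0,0,0,-1],[0,0,-0.22,0,0,0,-1],[0,0,-0.22,0,0,0,-1],[0,0,-0.22,0,0,0,-1]]]'
python3 - <<'E'
from tgt import *
to(.5117,-.1984,.15,84.3)
E
```

```text
clock: 13.93
tool_pos: [0.5328, 0.158, 0.0387]
tool_rot: [0.037, 0.999, 0.0, 0.001]
contact_force: [-0.3, 1.1, -2.1]
width: 0.0614
grasp_force: 54.4
clock: 14.52
tool_pos: [0.5335, 0.1584, 0.1498]
tool_rot: [0.036, 0.999, 0.001, 0.003]
contact_force: [-0.4, 0.8, -1.7]
width: 0.0612
grasp_force: 55.3
[-0.0083 -0.7149 -0.0015] [0.0005 0.0017 0.0085] rows 8.6
```

```bash
python3 -m creep '[[[-0.008,-0.08,0,0,0,0.0085,-1],[-0.008,-0.16,0,0,0,0.0085,-1],[-0.008,-0.24,0,0,0,0.0085,-1],[-0.008,-0.32,0,0,0,0.0085,-1],[-0.008,-0.4,0,0,0,0.0085,-1],[-0.008,-0.48,0,0,0,0.0085,-1],[-0.008,-0.56,0,0,0,0.0085,-1],[-0.008,-0.64,0,0,0,0.0085,-1],[-0.008,-0.7,0,0,0,0.0085,-1],[-0.008,-0.715,0,0,0,0.0085,-1]]]'
python3 -m creep '[[[-0.005,0,0.04,0,0,0,-1],[-0.005,0,0.08,0,0,0,-1],[-0.005,0,0.12,0,0,0,-1],[-0.005,0,0.16,0,0,0,-1],[-0.005,0,0.16,0,0,0,-1],[-0.005,0,0.16,0,0,0,-1]]]'
python3 - <<'E'
from tgt import *
to(.5117,-.1984,.032,84.3)
E
```

```text
clock: 15.35
tool_pos: [0.5089, -0.2034, 0.1459]
tool_rot: [0.052, 0.999, -0.001, -0.001]
contact_force: [-0.0, 0.0, -1.3]
width: 0.061
grasp_force: 55.3
clock: 15.85
tool_pos: [0.5105, -0.1977, 0.0655]
tool_rot: [0.05, 0.999, 0.001, -0.003]
contact_force: [0.5, 0.5, -1.8]
width: 0.0614
grasp_force: 55.2
[-0.0028 -0.0013  0.067 ] [ 0.0007 -0.0017  0.0001] rows 0.8
```

```bash
python3 -m creep '[[[-0.002,0,0.04,0,0,0,-1],[-0.002,0,0.06,0,0,0,-1],[-0.002,0,0.066,0,0,0,-1],[-0.002,0,0.066,0,0,0,-1],[-0.002,0,0.066,0,0,0,-1]]]'
python3 -m creep '[[[0,0,0,0,0,0,0.9],[0,0,0,0,0,0,0.9],[0,0,0,0,0,0,0.9],[0,0,-0.06,0,0,0,0.9],[0,0,-0.13,0,0,0,0.9],[0,0,-0.2,0,0,0,1],[0,0,-0.24,0,0,0,1],[0,0,-0.24,0,0,0,1]]]'
python3 - <<'E'
from tgt import *
x,y=gw(.0285,.0038);print(x,y)
to(x,y,.15,85.83)
E
```

```text
clock: 16.27
tool_pos: [0.5136, -0.1992, 0.035]
tool_rot: [0.05, 0.999, -0.0, 0.0]
contact_force: [0.3, 0.2, -2.2]
width: 0.0611
grasp_force: 55.3
clock: 16.93
tool_pos: [0.5169, -0.2009, 0.1603]
tool_rot: [0.05, 0.999, -0.002, 0.005]
contact_force: [0.7, 0.1, 0.1]
width: 0.0852
grasp_force: 0.0
0.5779008723853826 0.15271753437170427
[-0.0508  0.7159  0.0183] [-0.0013  0.0034 -0.0085] rows 8.6
```

```bash
python3 -m creep '[[[-0.055,0.08,0.019,0,0,-0.0085,1],[-0.055,0.16,0.019,0,0,-0.0085,1],[-0.055,0.24,0.019,0,0,-0.0085,1],[-0.055,0.32,0.019,0,0,-0.0085,1],[-0.055,0.4,0.019,0,0,-0.0085,1],[-0.055,0.48,0.019,0,0,-0.0085,1],[-0.055,0.56,0.019,0,0,-0.0085,1],[-0.055,0.64,0.019,0,0,-0.0085,1],[-0.055,0.7,0.019,0,0,-0.0085,1],[-0.055,0.716,0.019,0,0,-0.0085,1]]]'
python3 -m creep '[[[0,0,0,0,0,0,1],[0,0,0,0,0,0,1],[0,0,0,0,0,0,1]]]'
python3 - <<'E'
from tgt import *
p,d,W=shot('wrist')
parts(W)
x,y=gw(.0285,.0038)
to(x,y,.037,85.83)
E
```

```text
clock: 17.77
tool_pos: [0.5763, 0.159, 0.1444]
tool_rot: [0.035, 0.999, 0.001, 0.0]
contact_force: [-0.5, -0.0, 0.7]
width: 0.0854
grasp_force: 0.0
clock: 18.02
tool_pos: [0.5759, 0.1529, 0.1445]
tool_rot: [0.037, 0.999, -0.001, -0.001]
contact_force: [-1.0, 0.1, 0.6]
width: 0.0852
grasp_force: 0.0
heat 3286 [28.4  3.9] [60.1 39.2] 89.4 z 64 world [0.5778 0.1528]
block 3226 [79.7  0.6] [66.  48.6] 89.9 z 42 world [0.6287 0.1458]
rib 1365 [80.1  0.6] [40.5 17.8] 0.4 z 76 world [0.6292 0.1457]
tab 1168 [127.8   0.1] [15.3 39.5] 0.4 z 91 world [0.6767 0.1418]
[-0.004   0.0007  0.2153] [-0.0003 -0.0003 -0.0005] rows 2.6
```

```bash
python3 -m creep '[[[-0.004,0,0.06,0,0,0,1],[-0.004,0,0.12,0,0,0,1],[-0.004,0,0.18,0,0,0,1],[-0.004,0,0.217,0,0,0,1],[-0.004,0,0.217,0,0,0,1],[-0.004,0,0.217,0,0,0,-1],[-0.004,0,0.217,0,0,0,-1],[-0.004,0,0.217,0,0,0,-1],[-0.004,0,0.217,0,0,0,-1],[-0.004,0,0.217,0,0,0,-1]]]' 50
python3 -m creep '[[[0,0,0,0,0,0,-1],[0,0,-0.05,0,0,0,-1],[0,0,-0.1,0,0,0,-1],[0,0,-0.16,0,0,0,-1],[0,0,-0.22,0,0,0,-1],[0,0,-0.22,0,0,0,-1],[0,0,-0.22,0,0,0,-1]]]'
python3 - <<'E'
from tgt import *
to(.5635,-.2036,.15,84.3)
E
```

```text
clock: 18.9
tool_pos: [0.5797, 0.154, 0.0382]
tool_rot: [0.036, 0.999, 0.0, 0.002]
contact_force: [0.2, -1.7, 5.2]
width: 0.0592
grasp_force: 54.7
clock: 19.48
tool_pos: [0.5797, 0.1546, 0.1486]
tool_rot: [0.036, 0.999, 0.001, 0.002]
contact_force: [-0.0, 0.5, -2.3]
width: 0.059
grasp_force: 55.1
[-0.0197 -0.7168 -0.0037] [0.0005 0.0015 0.0085] rows 8.6
```

```bash
python3 -m creep '[[[-0.02,-0.08,0,0,0,0.0085,-1],[-0.02,-0.16,0,0,0,0.0085,-1],[-0.02,-0.24,0,0,0,0.0085,-1],[-0.02,-0.32,0,0,0,0.0085,-1],[-0.02,-0.4,0,0,0,0.0085,-1],[-0.02,-0.48,0,0,0,0.0085,-1],[-0.02,-0.56,0,0,0,0.0085,-1],[-0.02,-0.64,0,0,0,0.0085,-1],[-0.02,-0.7,0,0,0,0.0085,-1],[-0.02,-0.717,0,0,0,0.0085,-1]]]'
python3 -m creep '[[[0,0,0.04,0,0,0,-1],[0,0,0.08,0,0,0,-1],[0,0,0.12,0,0,0,-1],[0,0,0.16,0,0,0,-1],[0,0,0.16,0,0,0,-1],[0,0,0.16,0,0,0,-1]]]'
python3 - <<'E'
from tgt import *
to(.5635,-.2036,.032,84.3)
E
```

```text
clock: 20.32
tool_pos: [0.5606, -0.2087, 0.1443]
tool_rot: [0.052, 0.999, -0.001, -0.001]
contact_force: [1.4, 0.0, -1.7]
width: 0.0591
grasp_force: 55.1
clock: 20.82
tool_pos: [0.5601, -0.2027, 0.0641]
tool_rot: [0.05, 0.999, 0.001, -0.003]
contact_force: [0.5, 0.7, -2.0]
width: 0.059
grasp_force: 55.1
[-0.0073 -0.0013  0.0641] [ 0.0007 -0.0019  0.0001] rows 0.8
```

```bash
python3 -m creep '[[[-0.004,0,0.04,0,0,0,-1],[-0.004,0,0.06,0,0,0,-1],[-0.004,0,0.065,0,0,0,-1],[-0.004,0,0.065,0,0,0,-1],[-0.004,0,0.065,0,0,0,-1]]]'
python3 -m creep '[[[0,0,0,0,0,0,0.9],[0,0,0,0,0,0,0.9],[0,0,0,0,0,0,0.9],[0,0,-0.06,0,0,0,0.9],[0,0,-0.13,0,0,0,0.9],[0,0,-0.2,0,0,0,1],[0,0,-0.24,0,0,0,1],[0,0,-0.24,0,0,0,1]]]'
python3 - <<'E'
from tgt import *
to(.629,.1457,.17,85.83)
E
```

```text
clock: 21.23
tool_pos: [0.5644, -0.2043, 0.0345]
tool_rot: [0.05, 0.999, -0.0, 0.0]
contact_force: [1.3, 0.6, -1.4]
width: 0.0593
grasp_force: 55.2
clock: 21.9
tool_pos: [0.5679, -0.206, 0.1603]
tool_rot: [0.05, 0.999, -0.002, 0.006]
contact_force: [0.8, -0.4, -0.1]
width: 0.0854
grasp_force: 0.0
[-0.0519  0.712  -0.0214] [-0.0012  0.0036 -0.0085] rows 8.6
```

```bash
python3 -m creep '[[[-0.055,0.08,-0.02,0,0,-0.0085,1],[-0.055,0.16,-0.02,0,0,-0.0085,1],[-0.055,0.24,-0.02,0,0,-0.0085,1],[-0.055,0.32,-0.02,0,0,-0.0085,1],[-0.055,0.4,-0.02,0,0,-0.0085,0.3],[-0.055,0.48,-0.02,0,0,-0.0085,0.3],[-0.055,0.56,-0.02,0,0,-0.0085,0.3],[-0.055,0.64,-0.02,0,0,-0.0085,0.3],[-0.055,0.7,-0.02,0,0,-0.0085,0.3],[-0.055,0.712,-0.02,0,0,-0.0085,0.3]]]'
python3 -m creep '[[[0,0,0,0,0,0,0.3],[0,0,0,0,0,0,0.3],[0,0,0,0,0,0,0.3]]]'
python3 - <<'E'
from tgt import *
p,d,W=shot('wrist')
parts(W)
to(.629,.1457,.053,85.83)
E
```

```text
clock: 22.73
tool_pos: [0.6269, 0.1526, 0.1636]
tool_rot: [0.034, 0.999, 0.001, 0.0]
contact_force: [1.2, 0.3, 0.7]
width: 0.0558
grasp_force: 0.0
clock: 22.98
tool_pos: [0.6266, 0.1456, 0.1636]
tool_rot: [0.037, 0.999, -0.001, -0.0]
contact_force: [-0.1, 0.7, 0.2]
width: 0.0554
grasp_force: 0.0
block 3757 [79.6  0.7] [66.1 48.7] 90.0 z 42 world [0.6287 0.1459]
rib 1419 [80.4  0.7] [39.9 17.7] 0.6 z 76 world [0.6294 0.1458]
tab 1143 [128.    0.1] [13.8 39.7] 0.1 z 91 world [0.6769 0.1418]
[-0.0046  0.0013  0.2214] [-0.0003 -0.0002 -0.0006] rows 2.7
```

```bash
python3 -m creep '[[[-0.0046,0.001,0.06,0,0,0,0.3],[-0.0046,0.001,0.12,0,0,0,0.3],[-0.0046,0.001,0.18,0,0,0,0.3],[-0.0046,0.001,0.22,0,0,0,0.3],[-0.0046,0.001,0.22,0,0,0,0.3],[-0.0046,0.001,0.22,0,0,0,-1],[-0.0046,0.001,0.22,0,0,0,-1],[-0.0046,0.001,0.22,0,0,0,-1],[-0.0046,0.001,0.22,0,0,0,-1],[-0.0046,0.001,0.22,0,0,0,-1]]]' 60
python3 -m creep '[[[0,0,0,0,0,0,-1],[0,0,0,0,0,0,-1],[0,0,-0.05,0,0,0,-1],[0,0,-0.1,0,0,0,-1],[0,0,-0.16,0,0,0,-1],[0,0,-0.22,0,0,0,-1],[0,0,-0.22,0,0,0,-1],[0,0,-0.22,0,0,0,-1]]]'
python3 - <<'E'
from tgt import *
to(.6202,-.2092,.17,84.3)
E
```

```text
clock: 23.87
tool_pos: [0.6311, 0.1473, 0.0561]
tool_rot: [0.036, 0.999, 0.0, 0.002]
contact_force: [1.2, -1.3, 5.0]
width: 0.0172
grasp_force: 59.6
clock: 24.53
tool_pos: [0.6305, 0.1479, 0.1662]
tool_rot: [0.036, 0.999, 0.001, 0.002]
contact_force: [-0.0, -0.6, -2.5]
width: 0.0171
grasp_force: 59.3
[-0.0314 -0.7139 -0.0084] [0.0004 0.0014 0.0086] rows 8.6
```

```bash
python3 -m creep '[[[-0.03,-0.08,-0.008,0,0,0.0085,-1],[-0.03,-0.16,-0.008,0,0,0.0085,-1],[-0.03,-0.24,-0.008,0,0,0.0085,-1],[-0.03,-0.32,-0.008,0,0,0.0085,-1],[-0.03,-0.4,-0.008,0,0,0.0085,-1],[-0.03,-0.48,-0.008,0,0,0.0085,-1],[-0.03,-0.56,-0.008,0,0,0.0085,-1],[-0.03,-0.64,-0.008,0,0,0.0085,-1],[-0.03,-0.7,-0.008,0,0,0.0085,-1],[-0.031,-0.714,-0.008,0,0,0.0085,-1]]]'
python3 -m creep '[[[0,0,0.04,0,0,0,-1],[0,0,0.08,0,0,0,-1],[0,0,0.12,0,0,0,-1],[0,0,0.16,0,0,0,-1],[0,0,0.16,0,0,0,-1],[0,0,0.16,0,0,0,-1]]]'
python3 - <<'E'
from tgt import *
to(.6202,-.2092,.05,84.3)
E
```

```text
clock: 25.37
tool_pos: [0.6167, -0.2148, 0.1654]
tool_rot: [0.052, 0.999, -0.001, -0.002]
contact_force: [0.2, 0.3, -3.6]
width: 0.0168
grasp_force: 59.6
clock: 25.87
tool_pos: [0.6165, -0.2082, 0.0851]
tool_rot: [0.05, 0.999, 0.001, -0.003]
contact_force: [0.1, -0.8, -1.7]
width: 0.0167
grasp_force: 59.5
[-0.0081 -0.0014  0.0702] [ 0.0007 -0.0021  0.0001] rows 0.8
```

```bash
python3 -m creep '[[[-0.005,0,0.04,0,0,0,-1],[-0.005,0,0.06,0,0,0,-1],[-0.005,0,0.068,0,0,0,-1],[-0.005,0,0.07,0,0,0,-1],[-0.005,0,0.07,0,0,0,-1]]]'
python3 -m creep '[[[0,0,0,0,0,0,0.3],[0,0,0,0,0,0,0.3],[0,0,0,0,0,0,0.3],[0,0,0,0,0,0,0.3],[0,0,-0.06,0,0,0,0.3],[0,0,-0.13,0,0,0,0.3],[0,0,-0.2,0,0,0,0.3],[0,0,-0.28,0,0,0,0.3],[0,0,-0.28,0,0,0,0.3]]]'
python3 - <<'E'
from tgt import *
x,y=.6768,.1418
to(x,y,.22,-4.17); print(readout.get_obs()['joint_positions'])
E
```

```text
clock: 26.28
tool_pos: [0.6212, -0.2098, 0.0532]
tool_rot: [0.05, 0.999, 0.0, -0.0]
contact_force: [0.2, 0.4, -2.4]
width: 0.0168
grasp_force: 59.7
clock: 27.03
tool_pos: [0.6262, -0.212, 0.2027]
tool_rot: [0.05, 0.999, -0.003, 0.008]
contact_force: [1.5, 0.1, 1.0]
width: 0.0558
grasp_force: 0.0
[-0.0309  0.714  -0.0374] [0.0027 0.0052 0.4915] rows 12.4
[-0.3903  0.4441  1.3799  0.      1.3009 -1.8615]
```

```bash
python3 -m creep '[[[-0.03,0.05,-0.035,0,0,0.03,0.3],[-0.03,0.1,-0.035,0,0,0.07,0.3],[-0.03,0.16,-0.035,0,0,0.11,0.3],[-0.03,0.22,-0.035,0,0,0.15,0],[-0.03,0.28,-0.035,0,0,0.19,-0.2],[-0.03,0.34,-0.035,0,0,0.23,-0.2],[-0.03,0.4,-0.035,0,0,0.27,-0.2],[-0.03,0.46,-0.035,0,0,0.31,-0.2],[-0.03,0.52,-0.035,0,0,0.35,-0.2],[-0.03,0.56,-0.035,0,0,0.385,-0.2]]]'
python3 - <<'E'
from tgt import *
to(.6768,.1418,.20,-4.17); print(readout.get_obs()['joint_positions'])
E
```

```text
clock: 27.87
tool_pos: [0.6641, 0.0701, 0.2108]
tool_rot: [0.611, 0.792, 0.001, -0.0]
contact_force: [0.8, -0.8, -0.3]
width: 0.0344
grasp_force: 0.0
[0.1322 0.061  0.0218] [ 0.0003 -0.0004  0.105 ] rows 2.6
[ 0.0413  0.455   1.3396  0.0012  1.346  -0.216 ]
```

```bash
python3 -m creep '[[[0.04,0.02,0.02,0,0,0.035,-0.2],[0.08,0.04,0.02,0,0,0.07,-0.2],[0.132,0.061,0.02,0,0,0.105,-0.2],[0.132,0.061,0.02,0,0,0.105,-0.2],[0.132,0.061,0.02,0,0,0.105,-0.2],[0.132,0.061,0.02,0,0,0.105,-0.2]]]'
python3 - <<'E'
from tgt import *
p,d,W=shot('wrist','w5.png'); parts(W); np.savez('/tmp/w5',p=p,W=W)
to(.6768,.1418,.062,-4.17)
E
```

```text
clock: 28.37
tool_pos: [0.6763, 0.1385, 0.2005]
tool_rot: [0.73, 0.683, -0.0, 0.0]
contact_force: [0.1, 0.2, -0.8]
width: 0.0342
grasp_force: 0.0
tab 963 [128.7   0.8] [39.6 13.5] 90.0 z 92 world [0.6776 0.1424]
[0.0079 0.0005 0.2771] [0.     0.0002 0.0017] rows 3.3
```

View pics/w5.png

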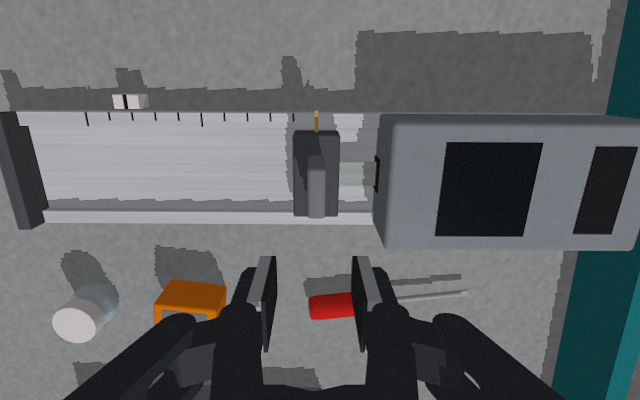

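The run is empty. The brass pointer is at (317,120), the marker line at (126,101) and the tab at (317,186), and the jaws straddle the tab's x. I'll measure the gap here before gripping.

```bash
cat > pm.py <<'E'
from tgt import *
def pm(p,W,rows=None):
    """pointer and marker-line gauge x in mm"""
    G=gf(W)*1000;x,y,z=np.moveaxis(G,-1,0);p=p.astype(int)
    b=(p[...,0]-p[...,2]>40)&(y>40)&(y<60)&(z>18)&(z<36)&(x>-130)&(x<150)
    k=(y>56)&(y<66)&(z>20)&(z<32)&(x>-42)&(x<-26)&(p.sum(-1)<150)
    w=(y>56)&(y<66)&(z>20)&(z<32)&(x>-55)&(x<-15)
    print('pointer',b.sum(),x[b].mean().round(2),y[b].max().round(1),'line',k.sum(),x[k].mean().round(2),'marker block',x[w].min().round(1),x[w].max().round(1),'gap',(x[b].mean()-x[k].mean()).round(2))
E
python3 - <<'E'
from pm import *
f=np.load('/tmp/w5.npz');pm(f['p'],f['W'])
E
python3 -m creep '[[[0.008,0,0.06,0,0,0.0017,-0.2],[0.008,0,0.12,0,0,0.0017,-0.2],[0.008,0,0.18,0,0,0.0017,-0.2],[0.008,0,0.23,0,0,0.0017,-0.2],[0.008,0,0.265,0,0,0.0017,-0.2],[0.008,0,0.277,0,0,0.0017,-0.2],[0.008,0,0.277,0,0,0.0017,-0.2],[0.008,0,0.277,0,0,0.0017,-0.2]]]'
```

```text
pointer 56 128.59 55.2 line 32 -34.01 marker block -45.1 -23.0 gap 162.6
clock: 29.08
tool_pos: [0.6773, 0.1419, 0.0626]
tool_rot: [0.733, 0.68, 0.0, 0.0]
contact_force: [0.2, -0.2, 0.8]
width: 0.0341
grasp_force: 0.0
```

```bash
python3 -m creep '[[[0,0,0,0,0,0,-1],[0,0,0,0,0,0,-1],[0,0,0,0,0,0,-1],[0,0,0,0,0,0,-1],[0,0,0,0,0,0,-1],[0,0,0,0,0,0,-1]]]' 80
python3 - <<'E'
from pm import *
x,y=readout.get_obs()['tool_pos'][:2];print(readout.get_obs()['tool_pos'])
G=gf(np.array([x,y,0]));print(G)
t=gw(G[0]-.1626,G[1]);print(t);to(*t,.063,-4.17)
E
```

```text
clock: 29.58
tool_pos: [0.6783, 0.1427, 0.0642]
tool_rot: [0.733, 0.681, 0.001, 0.001]
contact_force: [1.4, -0.7, 6.2]
width: 0.0128
grasp_force: 79.8
[0.6783 0.1427 0.0642]
[0.1294 0.0011 0.    ]
[0.5161 0.1545]
[-0.0002 -0.3252  0.001 ] [ 0.0013 -0.0001 -0.0002] rows 3.9
```

```bash
python3 -m creep '[[[0,-0.03,0,0,0,0,-1],[0,-0.07,0,0,0,0,-1],[0,-0.11,0,0,0,0,-1],[0,-0.15,0,0,0,0,-1],[0,-0.19,0,0,0,0,-1],[0,-0.23,0,0,0,0,-1],[0,-0.26,0,0,0,0,-1],[0,-0.28,0,0,0,0,-1],[0,-0.29,0,0,0,0,-1],[0,-0.29,0,0,0,0,-1]]]'
python3 - <<'E'
from pm import *
p,d,W=shot('wrist'); np.savez('/tmp/w6',p=p,W=W)
cv2.imwrite('pics/w6.png',cv2.resize(p[:220,180:440],(780,600))[:,:,::-1])
try: pm(p,W)
except Exception as e: print(e)
o=readout.get_obs();print(o['tool_pos'],o['contact_force'],o['width'])
to(.5161,.1545,.063,-4.17)
E
```

```text
clock: 30.42
tool_pos: [0.5349, 0.1531, 0.0641]
tool_rot: [0.732, 0.681, 0.003, 0.003]
contact_force: [5.7, -4.1, 3.6]
width: 0.0131
grasp_force: 81.0
pointer 157 -15.17 55.6 line 110 -34.1 marker block -45.6 -23.4 gap 18.94
[0.5355 0.1531 0.0641] [ 6.7192 -4.4664  4.6167] 0.012459435562944009
[ 0.     -0.0389  0.002 ] [ 0.0025 -0.0001  0.0001] rows 0.5
```

View pics/w6.png

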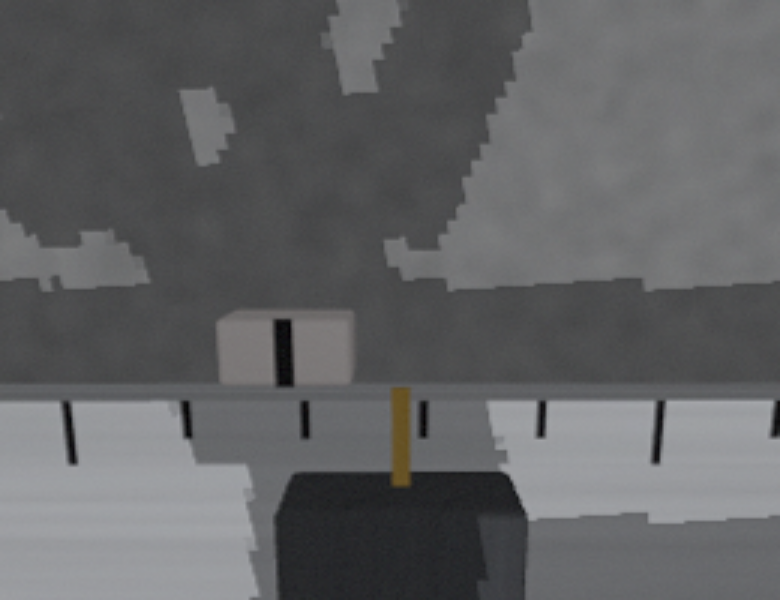

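The pointer (401,437) stands 18.9 mm short of the marker line (284,352), and the tool reading agrees.

```bash
python3 -m creep '[[[0,-0.012,0,0,0,0,-1],[0,-0.024,0,0,0,0,-1],[0,-0.034,0,0,0,0,-1],[0,-0.038,0,0,0,0,-1],[0,-0.038,0,0,0,0,-1]]]'
python3 - <<'E'
from pm import *
p,d,W=shot('wrist'); pm(p,W)
E
```

```text
clock: 30.88
tool_pos: [0.5173, 0.1544, 0.0641]
tool_rot: [0.732, 0.681, 0.003, 0.003]
contact_force: [5.9, -5.3, 5.5]
width: 0.0132
grasp_force: 80.9
pointer 159 -32.81 55.5 line 104 -34.25 marker block -45.2 -23.5 gap 1.44
```

```bash
python3 -m creep '[[[0,-0.002,0,0,0,0,-1],[0,-0.003,0,0,0,0,-1],[0,-0.003,0,0,0,0,-1],[0,-0.003,0,0,0,0,-1]]]'
python3 - <<'E'
from pm import *
p,d,W=shot('wrist'); pm(p,W); np.savez('/tmp/w7',p=p,W=W)
cv2.imwrite('pics/w7.png',cv2.resize(p[90:170,220:320],(750,600))[:,:,::-1])
E
```

```text
clock: 31.27
tool_pos: [0.5164, 0.1545, 0.0641]
tool_rot: [0.732, 0.681, 0.003, 0.003]
contact_force: [6.6, -4.8, 3.6]
width: 0.0131
grasp_force: 80.8
pointer 162 -33.68 55.7 line 104 -34.14 marker block -45.5 -23.7 gap 0.46
```

View pics/w7.png

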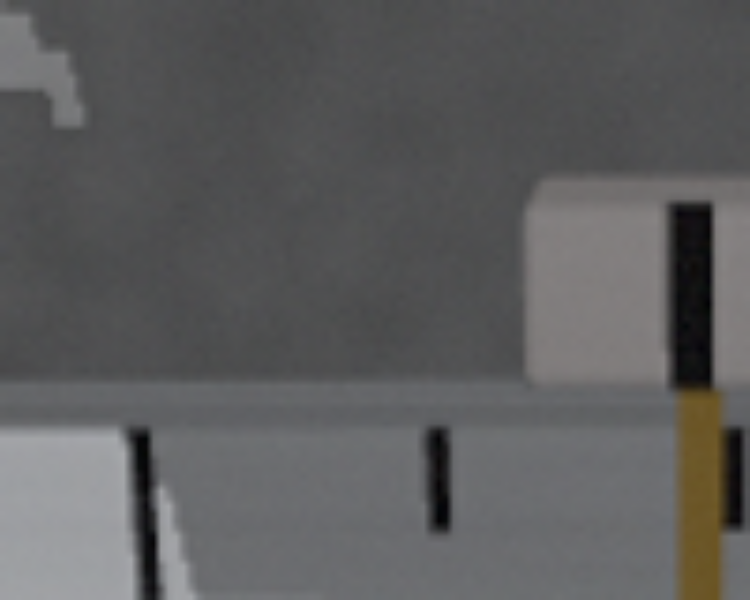

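The pointer tip (700,400) meets the line (691,390) to under 1 mm. I'll nudge 0.5 mm, then hold for more than 2 s.

```bash
H='[0,-0.0012,0,0,0,0,-1]'
python3 -m creep '[[[0,-0.0012,0,0,0,0,-1],[0,-0.0012,0,0,0,0,-1],[0,-0.0012,0,0,0,0,-1],[0,-0.0012,0,0,0,0,-1],[0,-0.0012,0,0,0,0,-1],[0,-0.0012,0,0,0,0,-1],[0,-0.0012,0,0,0,0,-1],[0,-0.0012,0,0,0,0,-1],[0,-0.0012,0,0,0,0,-1],[0,-0.0012,0,0,0,0,-1]]]' 
python3 -m creep '[[[0,0,0,0,0,0,-1],[0,0,0,0,0,0,-1],[0,0,0,0,0,0,-1],[0,0,0,0,0,0,-1],[0,0,0,0,0,0,-1],[0,0,0,0,0,0,-1],[0,0,0,0,0,0,-1],[0,0,0,0,0,0,-1],[0,0,0,0,0,0,-1],[0,0,0,0,0,0,-1]]]'
python3 -m creep '[[[0,0,0,0,0,0,-1],[0,0,0,0,0,0,-1],[0,0,0,0,0,0,-1],[0,0,0,0,0,0,-1],[0,0,0,0,0,0,-1],[0,0,0,0,0,0,-1],[0,0,0,0,0,0,-1],[0,0,0,0,0,0,-1],[0,0,0,0,0,0,-1],[0,0,0,0,0,0,-1]]]'
python3 - <<'E'
from pm import *
p,d,W=shot('wrist'); pm(p,W)
E
```

```text
clock: 32.15
tool_pos: [0.5159, 0.1545, 0.0641]
tool_rot: [0.732, 0.681, 0.003, 0.003]
contact_force: [7.5, -4.9, 4.8]
width: 0.0131
grasp_force: 80.7
clock: 32.98
tool_pos: [0.5158, 0.1545, 0.0641]
tool_rot: [0.732, 0.681, 0.003, 0.003]
contact_force: [6.4, -4.7, 5.5]
width: 0.0131
grasp_force: 80.7
clock: 33.82
tool_pos: [0.5159, 0.1545, 0.0641]
tool_rot: [0.732, 0.681, 0.003, 0.003]
contact_force: [7.1, -5.6, 5.2]
width: 0.0128
grasp_force: 80.7
pointer 158 -34.18 55.5 line 104 -34.16 marker block -45.4 -23.7 gap -0.03
```

Gap is -0.03 mm, steady. One more second of hold, then I ease it home in the grip and release.

```bash
python3 -m creep '[[[0,0,0,0,0,0,-1],[0,0,0,0,0,0,-1],[0,0,0,0,0,0,-1],[0,0,0,0,0,0,-1],[0,0,0,0,0,0,-1],[0,0,0,0,0,0,-1],[0,0,0,0,0,0,-1],[0,0,0,0,0,0,-1],[0,0,0,0,0,0,-1],[0,0,0,0,0,0,-1]]]'
python3 - <<'E'
from pm import *
p,d,W=shot('wrist'); pm(p,W)
E
python3 -m creep '[[[0,0.04,0,0,0,0,-1],[0,0.08,0,0,0,0,-1],[0,0.12,0,0,0,0,-1],[0,0.16,0,0,0,0,-1],[0,0.2,0,0,0,0,-1],[0,0.24,0,0,0,0,-1],[0,0.28,0,0,0,0,-1],[0,0.3,0,0,0,0,-1],[0,0.31,0,0,0,0,-1],[0,0.318,0,0,0,0,-1]]]'
python3 -m creep '[[[0,0.002,0,0,0,0,-1],[0,0.002,0,0,0,0,-1],[0,0.002,0,0,0,0,-0.2],[0,0.002,0,0,0,0,-0.2],[0,0.002,0,0,0,0,-0.2],[0,0.002,0,0,0,0,-0.2],[0,0.002,-0.05,0,0,0,-0.2],[0,0.002,-0.12,0,0,0,-0.2],[0,0.002,-0.2,0,0,0,-0.2],[0,0.002,-0.27,0,0,0,-0.2]]]'
python3 - <<'E'
from pm import *
p,d,W=shot('wrist'); pm(p,W); parts(W)
p,d,W=shot('top')
cv2.imwrite('pics/t8.png',cv2.resize(p[90:280,230:410],(720,570))[:,:,::-1])
E
```

```text
clock: 34.7
tool_pos: [0.5159, 0.1545, 0.0641]
tool_rot: [0.732, 0.681, 0.003, 0.003]
contact_force: [6.1, -5.7, 5.3]
width: 0.0131
grasp_force: 80.7
pointer 160 -34.19 55.5 line 102 -34.18 marker block -45.5 -23.7 gap -0.01
clock: 35.58
tool_pos: [0.6728, 0.1431, 0.0642]
tool_rot: [0.733, 0.681, 0.002, 0.002]
contact_force: [1.7, -1.2, 6.3]
width: 0.0128
grasp_force: 81.4
clock: 36.42
tool_pos: [0.6698, 0.1434, 0.1979]
tool_rot: [0.733, 0.681, -0.001, -0.001]
contact_force: [0.8, -0.5, 0.2]
width: 0.0342
grasp_force: 0.0
pointer 58 128.67 55.1 line 0 nan marker block -45.4 -22.5 gap nan
tab 982 [128.5   0.9] [13.9 39. ] 0.1 z 92 world [0.6774 0.1426]pm.py:8: RuntimeWarning: Mean of empty slice.
  print('pointer',b.sum(),x[b].mean().round(2),y[b].max().round(1),'line',k.sum(),x[k].mean().round(2),'marker block',x[w].min().round(1),x[w].max().round(1),'gap',(x[b].mean()-x[k].mean()).round(2))
  ret = ret.dtype.type(ret / rcount)
```

View pics/t8.png

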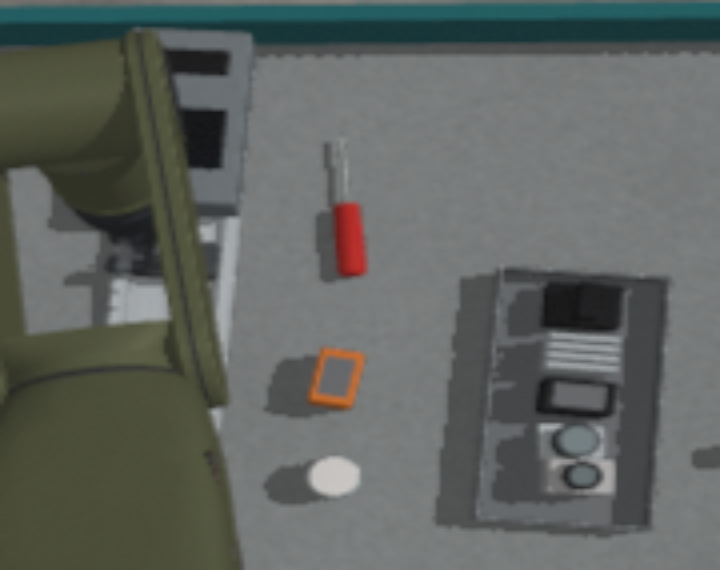

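The slide is home (pointer 128.7). All five parts are upright in the tray, with the block at crop (583,305). Now I fetch the block.

```bash
python3 - <<'E'
from tgt import *
to(.6202,-.2092,.21,84.3)
E
```

```text
[-0.7127 -0.0564 -0.014 ] [ 0.0039  0.0023 -0.4916] rows 12.4
```

```bash
python3 -m creep '[[[-0.05,-0.02,-0.03,0,0,-0.03,-0.2],[-0.1,-0.04,-0.03,0,0,-0.07,-0.2],[-0.16,-0.056,-0.03,0,0,-0.11,0],[-0.22,-0.056,-0.03,0,0,-0.15,0.3],[-0.28,-0.056,-0.03,0,0,-0.19,0.3],[-0.34,-0.056,-0.03,0,0,-0.23,0.3],[-0.4,-0.056,-0.03,0,0,-0.27,0.3],[-0.46,-0.056,-0.03,0,0,-0.31,0.3],[-0.52,-0.056,-0.03,0,0,-0.35,0.3],[-0.58,-0.056,-0.03,0,0,-0.385,0.3]]]'
python3 - <<'E'
from tgt import *
to(.6202,-.2092,.21,84.3)
E
```

```text
clock: 37.35
tool_pos: [0.6201, -0.1448, 0.2107]
tool_rot: [0.213, 0.977, 0.0, -0.001]
contact_force: [-0.0, 0.4, -0.4]
width: 0.0554
grasp_force: 0.0
[-0.0536 -0.1171  0.0014] [ 0.0001 -0.0008 -0.1047] rows 2.6
```

```bash
python3 -m creep '[[[-0.02,-0.04,0,0,0,-0.035,0.3],[-0.04,-0.08,0,0,0,-0.07,0.3],[-0.0536,-0.117,0,0,0,-0.105,0.3],[-0.0536,-0.117,0,0,0,-0.105,0.3],[-0.0536,-0.117,0,0,0,-0.105,0.3],[-0.0536,-0.117,0,0,0,-0.105,0.3]]]'
python3 - <<'E'
from tgt import *
p,d,W=shot('wrist'); np.savez('/tmp/w9',p=p,W=W)
X=W-np.array([*TO,0]);x=X[...,:2]@TE*1000;y=X[...,:2]@TN*1000;z=W[...,2]*1000
for n,za,zb in(('rib',62,72),('base',28,40)):
    m=(abs(y)<66)&(x>72)&(x<136)&(z>za)&(z<zb)
    r=cv2.minAreaRect(np.stack([x[m],y[m]],1).astype(np.float32));print(n,m.sum(),r,'z',np.median(z[m]),'world',tr(r[0][0]/1000,r[0][1]/1000))
E
```

```text
clock: 37.85
tool_pos: [0.6204, -0.2074, 0.211]
tool_rot: [0.053, 0.999, 0.001, -0.001]
contact_force: [-0.0, -0.5, 0.0]
width: 0.0558
grasp_force: 0.0
rib 1013 ((102.7637710571289, -1.3160362243652344), (17.73781394958496, 39.78515625), 89.91057586669922) z 67.84219840133836 world [ 0.6198 -0.2105]
base 2779 ((103.14337921142578, -1.271331787109375), (50.289527893066406, 66.05907440185547), 0.25987982749938965) z 33.866916106988164 world [ 0.6202 -0.2105]
```

```bash
python3 - <<'E'
from tgt import *
to(.620,-.2105,.047,84.3)
E
```

```text
[-0.0001 -0.0073  0.3284] [ 0.0004 -0.0005 -0.002 ] rows 3.9
```

```bash
python3 -m creep '[[[0,-0.006,0.06,0,0,-0.002,0.3],[0,-0.006,0.12,0,0,-0.002,0.3],[0,-0.006,0.18,0,0,-0.002,0.3],[0,-0.006,0.24,0,0,-0.002,0.3],[0,-0.006,0.3,0,0,-0.002,0.3],[0,-0.006,0.328,0,0,-0.002,0.3],[0,-0.006,0.328,0,0,-0.002,0.3],[0,-0.006,0.328,0,0,-0.002,0.3]]]'
python3 -m creep '[[[0,0,0,0,0,0,-1],[0,0,0,0,0,0,-1],[0,0,0,0,0,0,-1],[0,0,0,0,0,0,-1],[0,0,0,0,0,0,-1],[0,0,0,0,0,0,-1],[0,0,0,0,0,0,-1],[0,0,0,0,0,0,-1]]]' 70
python3 - <<'E'
from tgt import *
print(*tr(.1027,-.0013)); o=readout.get_obs();print(o['tool_pos'])
E
python3 -m creep '[[[0,0,-0.05,0,0,0,-1],[0,0,-0.1,0,0,0,-1],[0,0,-0.16,0,0,0,-1],[0,0,-0.22,0,0,0,-1],[0,0,-0.24,0,0,0,-1],[0,0,-0.24,0,0,0,-1],[0,0,-0.24,0,0,0,-1]]]'
python3 - <<'E'
from tgt import *
x,y=gw(.079,.0007);print(x,y)
to(x,y,.17,85.83)
E
```

```text
clock: 38.57
tool_pos: [0.6202, -0.2097, 0.0471]
tool_rot: [0.049, 0.999, 0.001, -0.001]
contact_force: [0.0, -0.5, 0.2]
width: 0.0555
grasp_force: 0.0
clock: 39.23
tool_pos: [0.6221, -0.2116, 0.05]
tool_rot: [0.049, 0.999, -0.0, 0.002]
contact_force: [0.4, 1.0, 7.4]
width: 0.0166
grasp_force: 70.5
0.6197630913603512 -0.21049371053962132
[ 0.6221 -0.2116  0.05  ]
clock: 39.82
tool_pos: [0.6203, -0.2112, 0.1676]
tool_rot: [0.049, 0.999, -0.0, 0.0]
contact_force: [-0.0, 0.1, -3.0]
width: 0.0165
grasp_force: 69.3
0.6280417635436548 0.14595358331819355
[ 0.0551  0.7123 -0.0048] [-0.      0.     -0.0083] rows 8.6
```

```bash
python3 -m creep '[[[0.03,0.08,-0.01,0,0,-0.0083,-1],[0.05,0.16,-0.01,0,0,-0.0083,-1],[0.05,0.24,-0.01,0,0,-0.0083,-1],[0.05,0.32,-0.01,0,0,-0.0083,-1],[0.05,0.4,-0.01,0,0,-0.0083,-1],[0.05,0.48,-0.01,0,0,-0.0083,-1],[0.05,0.56,-0.01,0,0,-0.0083,-1],[0.05,0.64,-0.01,0,0,-0.0083,-1],[0.05,0.7,-0.01,0,0,-0.0083,-1],[0.053,0.7123,-0.01,0,0,-0.0083,-1]]]'
python3 -m creep '[[[0,0,0,0,0,0,-1],[0,0,0,0,0,0,-1],[0,0,0,0,0,0,-1],[0,0,0,0,0,0,-1]]]'
python3 - <<'E'
from tgt import *
p,d,W=shot('wrist'); G=gf(W)*1000;x,y,z=np.moveaxis(G,-1,0)
h=readout.get_obs()['tool_pos'][2]*1000
m=(abs(y)<60)&(x>30)&(x<130)&(abs(z-(h-55.5+42))<8)
r=cv2.minAreaRect(np.stack([x[m],y[m]],1).astype(np.float32));print(h,m.sum(),r,np.median(z[m]))
xx,yy=gw(.079,.0007);to(xx,yy,.0585,85.83)
E
```

```text
clock: 40.65
tool_pos: [0.6281, 0.1512, 0.1696]
tool_rot: [0.034, 0.999, 0.001, -0.002]
contact_force: [0.7, 0.3, -3.0]
width: 0.0168
grasp_force: 69.7
clock: 40.98
tool_pos: [0.629, 0.1439, 0.1721]
tool_rot: [0.037, 0.999, -0.0, -0.001]
contact_force: [-0.0, -0.2, -2.7]
width: 0.0168
grasp_force: 69.7
172.42814077308182 6877 ((77.45206451416016, -1.8419456481933594), (66.20000457763672, 50.174503326416016), 89.93922424316406) 155.88802678042947
[0.0024 0.004  0.2279] [-0.0002 -0.0003 -0.0006] rows 2.7
```

Block is held level and aligned at gauge (77.5, -1.8). I'll correct y by +2.3 mm and lower.

```bash
python3 -m creep '[[[-0.001,0.0045,0.06,0,0,0,-1],[-0.001,0.0045,0.11,0,0,0,-1],[-0.001,0.0045,0.15,0,0,0,-1],[-0.001,0.0045,0.18,0,0,0,-1],[-0.001,0.0045,0.2,0,0,0,-1],[-0.001,0.0045,0.21,0,0,0,-1],[-0.001,0.0045,0.218,0,0,0,-1],[-0.001,0.0045,0.223,0,0,0,-1],[-0.001,0.0045,0.223,0,0,0,-1],[-0.001,0.0045,0.223,0,0,0,-1]]]'
python3 - <<'E'
from tgt import *
o=readout.get_obs();print(o['tool_pos'],o['width'],gf(o['tool_pos']))
E
```

```text
clock: 41.87
tool_pos: [0.6308, 0.148, 0.0623]
tool_rot: [0.036, 0.999, 0.0, 0.001]
contact_force: [-0.1, 0.9, -2.1]
width: 0.017
grasp_force: 69.7
[0.6308 0.148  0.0623] 0.017032528796945508 [0.0816 0.003  0.0623]
```

```bash
python3 -m creep '[[[0,-0.002,0.004,0,0,0,-1],[0,-0.002,0.007,0,0,0,-1],[0,-0.002,0.007,0,0,0,-1],[0,-0.002,0.007,0,0,0,-1]]]'
```

```text
clock: 42.2
tool_pos: [0.6302, 0.147, 0.0582]
tool_rot: [0.036, 0.999, 0.0, 0.0]
contact_force: [0.2, 0.1, -1.6]
width: 0.0167
grasp_force: 69.8
```

Nearly down. I'll release and retreat upward.

```bash
python3 -m creep '[[[0,0,0.002,0,0,0,-1],[0,0,0.002,0,0,0,-1],[0,0,0.002,0,0,0,0.3],[0,0,0.002,0,0,0,0.3],[0,0,0.002,0,0,0,0.3],[0,0,0.002,0,0,0,0.3],[0,0,-0.06,0,0,0,0.3],[0,0,-0.14,0,0,0,0.3],[0,0,-0.22,0,0,0,0.3],[0.05,0,-0.3,0,0,0,0.3]]]'
python3 -m creep '[[[0.08,0,-0.04,0,0,0,0.3],[0.15,0,-0.08,0,0,0,0.3],[0.15,0,-0.08,0,0,0,0.3],[0.15,0,-0.08,0,0,0,0.3],[0.15,0,-0.08,0,0,0,0.3]]]'
python3 - <<'E'
from tgt import *
p,d,W=shot('wrist'); parts(W); G=gf(W)*1000;x,y,z=np.moveaxis(G,-1,0)
m=(abs(y)<38)&(x>104.5)&(x<150)&(z>42.5)&(z<48);print('slide front edge',np.percentile(x[m],1))
t,_,_=shot('top'); s,_,_=shot('side')
a=cv2.resize(t[150:280,230:410],(540,390)); 
c=np.zeros((560,800,3),np.uint8); c[:390,:540]=a; c[:390,545:]=cv2.resize(p[100:340,240:400],(255,390)); c[395:560,:]=cv2.resize(s[180:290,170:430],(800,338))[100:265]
cv2.imwrite('pics/end.png',c[:,:,::-1])
E
```

```text
clock: 43.03
tool_pos: [0.6123, 0.1484, 0.2055]
tool_rot: [0.037, 0.999, 0.0, 0.003]
contact_force: [0.3, 0.1, 1.0]
width: 0.0555
grasp_force: 0.0
clock: 43.45
tool_pos: [0.5337, 0.1541, 0.2436]
tool_rot: [0.036, 0.999, 0.0, 0.001]
contact_force: [-0.3, 0.9, -1.0]
width: 0.0555
grasp_force: 0.0
block 1940 [78.3  1. ] [49.5 66.2] 0.3 z 42 world [0.6274 0.1463]
rib 658 [78.7  1.1] [40.2 17.1] 0.4 z 76 world [0.6278 0.1464]
tab 544 [127.5   0.2] [14.3 38.9] 0.9 z 91 world [0.6763 0.142 ]
slide front edge 108.86741971413015
```

View pics/end.png

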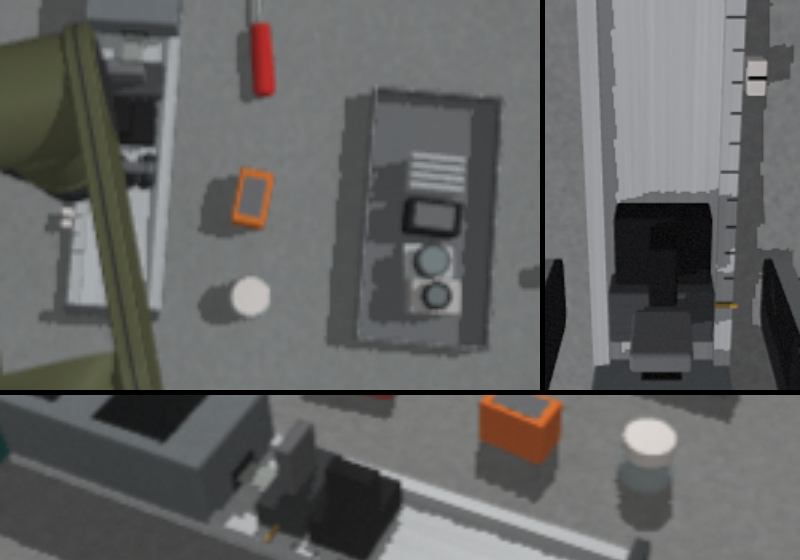

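The block lies flat about 5 mm from the slide (right panel, 663,240). The other four parts are in the tray (435,230), and the marker and bystanders haven't moved. I'm handing it in.

```bash
python3 -c "
from workcell import ticket; print(ticket.sign_off())"
```

```text
the job is handed in; nothing more can be done
None
```

Job handed in: the slide was held at the set marker to within 0.1 mm for over 2 s and let back home, the block lies flat about 5 mm from it, the camera, lens, adaptor and heatsink are in the tray, and I didn't touch the marker or anything else on the bench.

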